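Find the high spot of a disc with a dial gauge

TASK

Clear every specimen block off the disc into the white tray, then lift the lever's collar and flip the lever so that the gauge comes forward and locks with its plunger on the rim. Turn the disc by its crank at least one full turn with the plunger riding on the rim to find the high spot, and leave the disc with that high spot at the plunger; then lay the brass bar on the disc right beside the plunger to mark it. Never lean on the gauge, and leave the bottle, dish and brush alone.

Things in the scene. Friction and masses are not known exactly. Their poses are not given: they have to be found in the camera images.
- stand: white run-out stand fixed to the bench: 150 x 370 x 12 mm plate with an aluminium disc, dial gauge and lever lock. Origin on the bench under the disc's axis; z up, y from the disc's axis to the gauge and on to the lever. Disc 190 mm across, 20 mm thick, top 58 mm above the bench, a few mm off-centre on its axis: one side of its rim is the high spot, unrelated to the crank
- crank_grip (a point): middle of the upright black crank handle on the disc: a sleeve 18 mm across, 63 to 97 mm above the bench, 68 mm from the disc's axis; it spins freely on its pin, so it can be gripped from above and led round a circle without turning the gripper. Turning takes about 3 N; the disc stays where it is left
- turntable (a joint): angle of the disc and crank, rad, growing anticlockwise seen from above, with no stops and no wrap; at 0 the crank points along the stand's -x, so its direction in the stand's frame is pi + this angle. Starts within 0.4 rad of 0
- plunger_tip (a point): front end of the gauge's sprung plunger, an 8 mm ball 48 mm above the bench on the stand's y axis (x = 0), pointing at the disc's axis; 108 mm from the axis with the gauge drawn back; with the gauge forward it rides on the rim and the high spot pushes it back most
- plunger (a joint): how far the plunger is pushed in, m, 0 to 0.011; the spring gives 1 to 3.7 N. Reads 0 while the gauge is drawn back
- needle (a joint): angle of the red needle on the gauge's upward white dial (60 mm across, top 91 mm above the bench, centre 146 mm from the disc's axis when forward, 165 mm when back): 0.6 rad per mm of the plunger, clockwise seen from above, pointing away from the disc at 0
- lever (a joint): lever that moves the gauge: 8 mm steel stem, ball end 92 mm from its pivot; turns about the stand's x direction, pivot at stand x 0, y 245 mm, z 30 mm. 0: leans 0.4 rad from vertical away from the disc, gauge back; 0.8: leans 0.4 rad towards the disc, gauge 19 mm forward, plunger on the rim. Two steel fins beside the stem, up to 46 mm above the pivot, bar the upright position unless the collar is up
- collar_mid (a point): middle of the dark steel collar on the lever's stem: 22 mm across, 20 mm long along the stem, its middle 50 mm from the pivot when down
- collar (a joint): how far the collar is lifted along the stem, m, 0 (down, sprung, 2 N) to 0.014 (fully up, 5.5 N); the lever passes the fins from about 0.010 up; let go past the fins it drops and locks the lever (which then keeps up to 0.1 rad of play)
- tray: white open tray fixed on the bench, 170 x 160 x 24 mm outside, walls and floor 4 mm; origin at the centre of its underside
- bar: loose brass marker bar, 36 x 16 x 14 mm (its x, y, z), 65 g, lying on the bench; origin at the centre of its underside as built
- block1: loose resin specimen block, pale, 34 x 24 x 20 mm (its x, y, z), 20 to 45 g; origin at the centre of its underside as built; starts flat on the disc or is absent
- block2: loose resin specimen block, pale, 34 x 24 x 20 mm (its x, y, z), 20 to 45 g; origin at the centre of its underside as built; starts flat on the disc or is absent
- block3: loose resin specimen block, pale, 34 x 24 x 20 mm (its x, y, z), 20 to 45 g; origin at the centre of its underside as built; starts flat on the disc or is absent
- block4: loose resin specimen block, pale, 34 x 24 x 20 mm (its x, y, z), 20 to 45 g; origin at the centre of its underside as built; starts flat on the disc or is absent
- dropper: bystander: brown glass dropper bottle, 40 mm across, 75 mm tall; origin at the centre of its underside
- dish: bystander: glass dish, 90 mm across, 14 mm tall; origin at the centre of its underside
- brush: bystander: small brush, 160 mm long, lying on the bench
- carriage: the dial gauge itself on its slide: 22 x 34 mm body with the 60 mm dial on top (70 to 91 mm above the bench); origin on the plunger's axis, under the dial's centre

How it is judged:
By the outcome, as a careful person would: the job done as asked, in the order asked, and still so for the second after the job is handed in, with the robot touching nothing.
Of block1, block2, block3, block4 only 2 to 4 are there at a start; the rules pass over those that are not, and their reading is None.
At some moment in a run one of bar may be knocked a few centimetres aside while the robot is not near it.
Once in a run the grip may slacken for a moment while it holds something.
It also fails if it takes over 208 s, if anything falls off the work surface, if the arm or the gripper's body presses on something with over 40 N, if the wrist force passes 120 N, or if a joint passes its speed limit or range.

ROBOT

A 7-joint arm with a two-finger parallel gripper is mounted at the origin on the work surface. World frame = base frame: x ahead of the robot, y to its left, z up, the work surface at z = 0. Lengths are in mm, angles in rad, forces in N, time in s.
With the tool pointing down it reaches from about 400 to 850 mm from the base axis. Payload 4.5 kg.
Tool frame: the origin (TCP) lies at the centre of the arm's flange, where the gripper is bolted on; the fingertips stand 173 mm ahead of it and the grasp point (between the pads) lies 155 mm ahead of it; z points along the fingers, y is the line along which they close (so a half turn about z gives the same grasp; the last joint's range is limited). The gripper opens to 85 mm and grips with 20 to 120 N. Pads are 22 mm wide; open, the fingers measure 114 mm over their backs; the gripper's body (76 mm by 85 mm) begins 54 mm behind the grasp point. The pads swing forward as they close: fully open they stand 13 mm farther back than shut.
Start: joints at [1.34, 0.689, -0.195, 1.565, 0.157, 0.902, -0.215], TCP at [163.596, -603.22, 404.717] pointing down, gripper open.
Joint ranges: [-3.01, 3.01], [-0.46, 2.08], [-1.47, 1.51], [0.13, 2.56], [-1, 4.14], [0.04, 2.09], [-2.66, 2.66]. Speed limits (rad/s): [2.57, 2.57, 3.14, 3.14, 3.14, 3.14, 3.14].

INTERFACE

Orientations are given as a rotation vector (axis times angle).
In Python, from cell import ctrl, optics, workorder, finder gives the robot as it stands.
- The arm moves only by the tool arm_command, never from a script. Its argument "series" is a list of rows, each a list of 7 numbers: the shift along the tool's x, y, z in mm, then the turn, a rotation vector about the tool's x, y, z in rad, then the finger opening in mm, from 0 to 85.4. In form: [[tx, ty, tz, rx, ry, rz, jaw], ...]. A call has 1 to 10 rows; each row shifts and turns the commanded pose from where the row before left it, along the tool's axes as they then stand; what a row does not reach is not made up. A row lasts 1/8 s, in which the tool goes at most 62.5 mm and 10.7 degrees, less where a joint would pass 70% of its speed; a pose out of reach is approached as far as the arm can. A call is refused whole if a number of a shift passes 62.5 or a number of a turn 0.188, either way. A call with a gripper value outside its range is refused whole. The fingers move at their own pace and stop on an object; "squeeze" is the grip in N (left out, the last holds). Time passes only in rows, so rows that do not move let the fingers close. It gives the time, the measured TCP pose, the force, the opening and the grip force at its end, in the units of the state.
- ctrl.read_state(): the state, without advancing time (a new reading comes with each control period).
- optics.grab_frame(name): name is "side" or "top" or "wrist"; returns a dict with "color" (384x512x3 uint8, red, green, blue), "range_z" (384x512 float32, mm along the optical axis (not along the pixel's ray), 0 where there is no reading), "mtx" (3x3 intrinsics, pixels), "k1" (the pictures are not rectified: a ray, as slopes to the right and down, at radius r is drawn at 1 + k1 r^2 times it, then the intrinsics apply), "rvec" (rotation vector, rad) and "tvec" (3), from world to camera coordinates, as OpenCV has them. Camera axes: x right, y down, z forward; pixel columns grow to the right and rows downward; lengths in mm; the calibration is good to about 2 mm. A picture is of the moment at which its call begins.
- workorder.close_job(): hands the job in; it is judged then, once.
Trained networks look in the newest picture that a camera, given by its name, has taken for a name from the list of things; names that differ only in an ending like _2 or _b are one class to them, and where a whole thing is asked for, a point or a joint stands for the part that bears it (a point fixed in the world has none). Each returns a list of dicts, best first, with "score" (0 to 1); they miss things now and then, are a little off and sometimes report something else, mostly with a low value. They report only what shows in the picture. A call takes as long as a camera call.
- finder.silhouettes(camera, thing): "region" (384x512 bool, what is visible of it) and "centre" ([column, row] in pixels, amid what is visible of it).
- finder.pinpoint(camera, thing): "centre" ([column, row] in pixels: a listed point, or the origin of a listed thing).
The state is a dict: "t": time; "joint_positions": joint angles; "joint_vel": joint speeds; "tau": joint torques, N m; "position": TCP position; "orientation": TCP orientation; "contact_force": force on the tool from outside, world axes, zero at the start; "ft_torque": the same for the moment, N m; "finger_gap": finger opening in mm; "finger_force": force on a finger pad.
Only numpy, scipy, OpenCV 4.12 (cv2) and the standard library are available. Lean on these libraries where they do the work, as an engineer would, in place of code of your own. Each camera call takes 0.05 s, during which the arm holds its last target. There are 200 camera calls.

## Working session

There is one attempt and no reset: what is moved stays moved. The work goes in short steps, Python scripts to look and compute and a tool call to move; the robot and the scene stay as the last step left them, time stands still between calls to the robot, and variables do not carry over. Pictures are saved under pics/ and viewed, at most 14 in all, crops included, and the job is handed in when it is done.

Besides the shell and the picture viewer there is one more tool, called after ">>>" as name([rows], argument=value, ...), one row to a line, values as JSON. arm_command: Moves the arm, as the interface text tells. Its arguments: {"type":"object","properties":{"series":{"type":"array"},"squeeze":{"type":"number"}},"required":["series"]}

```bash
mkdir -p pics; ls; cat > h.py <<'E'
import numpy as np, cv2
from cell import ctrl, optics, workorder, finder
from scipy.spatial.transform import Rotation as R
def grab(n,save=None):
    f=optics.grab_frame(n)
    if save: cv2.imwrite('pics/'+save,f['color'][:,:,::-1])
    return f
def rays(f,px):
    px=np.atleast_2d(np.array(px,float)); k=float(np.ravel(f['k1'])[0])
    d=np.array([k,0,0,0,0.])
    return cv2.undistortPoints(px.reshape(-1,1,2),np.array(f['mtx'],float),d).reshape(-1,2)
def cam(f):
    Rm=R.from_rotvec(np.ravel(f['rvec'])).as_matrix(); return Rm,np.ravel(f['tvec'])
def at_z(f,px,z):
    "world point of pixel on plane z"
    s=rays(f,px); Rm,t=cam(f); o=-Rm.T@t
    d=np.c_[s,np.ones(len(s))]@Rm
    return o+d*((z-o[2])/d[:,2])[:,None]
def at_d(f,px):
    px=np.atleast_2d(np.array(px)); s=rays(f,px); Rm,t=cam(f)
    z=np.array([f['range_z'][int(round(v)),int(round(u))] for u,v in px])
    return (np.c_[s,np.ones(len(s))]*z[:,None]-t)@Rm
def proj(f,P):
    k=float(np.ravel(f['k1'])[0])
    return cv2.projectPoints(np.atleast_2d(np.array(P,float)),np.ravel(f['rvec']).astype(float),np.ravel(f['tvec']).astype(float),np.array(f['mtx'],float),np.array([k,0,0,0,0.]))[0].reshape(-1,2)
def cloud(f):
    v,u=np.mgrid[0:384,0:512]; s=rays(f,np.c_[u.ravel(),v.ravel()]); Rm,t=cam(f)
    z=f['range_z'].ravel(); P=(np.c_[s,np.ones(len(s))]*z[:,None]-t)@Rm
    P[z==0]=np.nan
    return P.reshape(384,512,3)
E
python3 - <<'E'
from h import *
np.set_printoptions(precision=1,suppress=True)
s=ctrl.read_state(); print(s)
print('tool R\n',R.from_rotvec(s['orientation']).as_matrix())
for n in ['top','side']:
    f=grab(n,n+'0.png'); print(n,'cam at',-cam(f)[0].T@cam(f)[1])
    for th in ['stand','tray','bar','block1','crank_grip','plunger_tip','collar_mid','dropper','dish','brush','carriage','lever']:
        a=finder.pinpoint(n,th); 
        print(th,[(round(x['score'],2),np.round(x['centre'])) for x in a[:5]], [at_d(f,x['centre'])[0].round() for x in a[:5]])
E
```

```text
pics
{'t': 0.0, 'joint_positions': array([ 1.3,  0.7, -0.2,  1.6,  0.2,  0.9, -0.2]), 'joint_vel': array([ 0., -0.,  0.,  0.,  0., -0.,  0.]), 'tau': array([ -0. , -54. ,  -1.3, -15.9,   0. ,   0. ,   0. ]), 'position': array([ 163.5, -602.9,  403.9]), 'orientation': array([-3.1, -0.4,  0. ]), 'contact_force': array([-0.3, -0.2,  0.1]), 'ft_torque': array([-0., -0., -0.]), 'finger_force': 0.0, 'finger_gap': 85.43928663008327}
tool R
 [[ 1.   0.3 -0. ]
 [ 0.3 -1.   0. ]
 [-0.  -0.  -1. ]]
top cam at [ 346.5   30.8 1321.1]
stand [(0.69, array([277., 183.])), (0.28, array([324., 230.]))] [array([568., -23.,  57.]), array([ 424., -183.,    1.])]
tray [(0.85, array([348., 181.]))] [array([ 591., -264.,    3.])]
bar [(0.38, array([324., 231.]))] [array([ 421., -183.,    4.])]
block1 [(0.62, array([296., 187.])), (0.57, array([274., 167.])), (0.45, array([260., 177.])), (0.41, array([296., 166.]))] [array([554., -81.,  80.]), array([617., -10.,  75.]), array([583.,  33.,  80.]), array([620., -80.,  80.])]
crank_grip [(0.6, array([281., 201.]))] [array([510., -37.,  59.])]
plunger_tip [] []
collar_mid [(0.51, array([198., 159.])), (0.32, array([294., 166.]))] [array([634., 230.,  84.]), array([623., -74.,  72.])]
dropper [(0.68, array([378., 248.])), (0.6, array([170., 247.])), (0.16, array([294., 167.]))] [array([ 370., -357.,   18.]), array([357., 311.,  50.]), array([616., -73.,  80.])]
dish [(0.7, array([377., 247.]))] [array([ 373., -355.,   16.])]
brush [] []
carriage [(0.69, array([231., 167.])), (0.44, array([131., 197.])), (0.2, array([296., 187.]))] [array([610., 125.,  92.]), array([516., 455.,  20.]), array([552., -81.,  80.])]Traceback (most recent call last):
  File "<stdin>", line 8, in <module>
ValueError: it knows: bar, block, brush, carriage, collar_mid, crank_grip, dish, dropper, plunger_tip, stand, tray
```

```bash
python3 - <<'E'
from h import *
f=grab('side','side0.png'); 
a=cv2.imread('pics/top0.png'); cv2.imwrite('pics/top0c.png',cv2.resize(a[100:300,100:420],None,fx=2.5,fy=2.5,interpolation=cv2.INTER_CUBIC))
E
```

```text
(no output)
```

View pics/top0c.png

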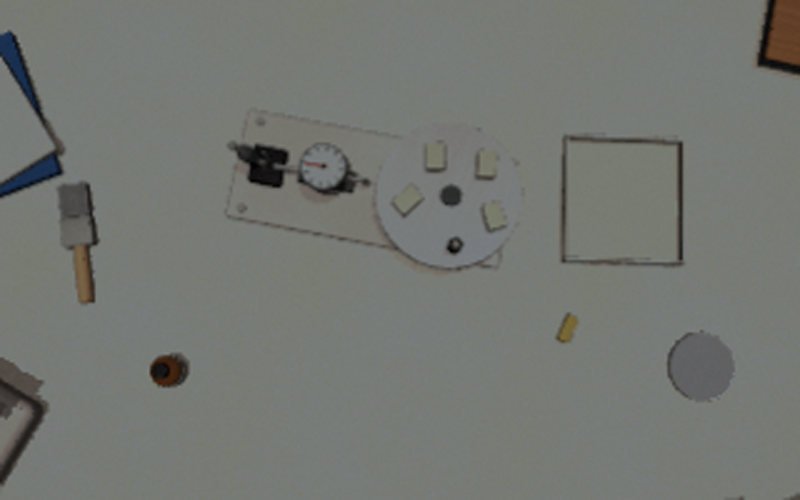

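View pics/side0.png

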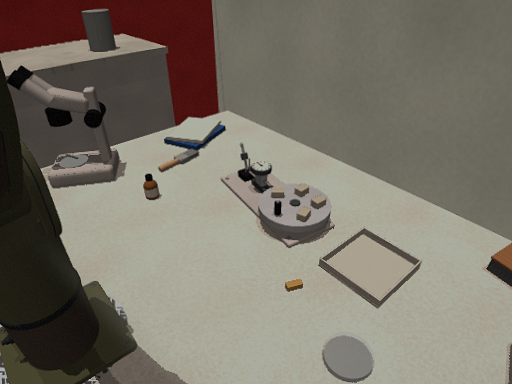

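The top crop shows the disc with four blocks at crop pixels (435,156), (486,164), (407,200) and (494,215). The crank is at (454,245), the hub at (451,196), the gauge at (323,166) with its needle away from the disc, and the lever at (240,150) leaning away. The tray is at (622,201) and the bar at (567,328). The side view agrees with this.

```bash
cat > meas.py <<'E'
from h import *
np.set_printoptions(precision=1,suppress=True)
def rects(mask,z,f,minpx=8):
    n,l,st,c=cv2.connectedComponentsWithStats(mask.astype(np.uint8)); out=[]
    for i in range(1,n):
        if st[i,4]<minpx: continue
        cs,_=cv2.findContours((l==i).astype(np.uint8),cv2.RETR_EXTERNAL,cv2.CHAIN_APPROX_NONE)
        W=at_z(f,np.concatenate(cs).reshape(-1,2),z)[:,:2].astype(np.float32)
        ctr=at_z(f,[c[i]],z)[0][:2]
        out.append((ctr,cv2.minAreaRect(W),st[i,4]))
    return out
if __name__=='__main__':
    f=grab('top'); P=cloud(f); 
    col=f['color'].astype(int); hsv=cv2.cvtColor(f['color'],cv2.COLOR_RGB2HSV)
    # disc top
    m=(abs(P[:,:,2]-58)<5)&(np.hypot(P[:,:,0]-575,P[:,:,1]+25)<125)
    print('disc z med',np.nanmedian(P[m][:,2]),m.sum())
    cs,_=cv2.findContours(m.astype(np.uint8),cv2.RETR_EXTERNAL,cv2.CHAIN_APPROX_NONE)
    c=max(cs,key=cv2.contourArea).reshape(-1,2); W=at_z(f,cv2.convexHull(c).reshape(-1,2),58)[:,:2].astype(np.float32)
    print('disc circle',cv2.minEnclosingCircle(W),cv2.fitEllipse(W))
    for th,z in [('block1',78),('bar',14),('crank_grip',80),('tray',0),('carriage',91),('collar_mid',76),('stand',58),('dish',14),('dropper',60)]:
        for s in finder.silhouettes('top',th)[:5]:
            r=s['region']
            for x in rects(r,z,f): print(th,round(s['score'],2),x, 'zmed',np.nanmedian(P[r][:,2]))
    m=(P[:,:,2]>66)&(P[:,:,2]<120)&(np.hypot(P[:,:,0]-575,P[:,:,1]+25)<110)
    for x in rects(m,78,f): print('high',x)
    for px in [(278,199),(281,198),(276+4.4,178.4),(196,159)]: print(px,at_z(f,px,97)[0],at_z(f,px,58)[0])
    print('pix',f['mtx'],f['k1'])
E
python3 meas.py
```

```text
disc z med 58.62422245675528 2131
disc circle ((586.8348999023438, -28.97623062133789), 95.10958862304688) ((586.741455078125, -29.347232818603516), (188.283203125, 189.49929809570312), 51.53382110595703)
block1 0.42 (array([575.3,  23. ]), ((575.5645751953125, 22.58879852294922), (20.26512908935547, 31.696285247802734), 46.76082229614258), np.int32(69)) zmed 78.32518395628348
block1 0.41 (array([557.7, -85.6]), ((557.3623657226562, -85.20124053955078), (35.125267028808594, 26.13860511779785), 18.863035202026367), np.int32(89)) zmed 77.73048168737415
bar 0.47 (array([ 420.9, -189. ]), ((421.0284423828125, -188.96702575683594), (11.357620239257812, 29.22418212890625), 71.6988525390625), np.int32(33)) zmed 13.844875640261986
crank_grip 0.2 (array([578.9, -27.3]), ((583.029541015625, -28.575180053710938), (184.1822052001953, 180.9709930419922), 46.20277404785156), np.int32(2344)) zmed 58.79719992174199
carriage 0.74 (array([610.3, 125.1]), ((603.2940673828125, 121.9772720336914), (82.50288391113281, 62.5484619140625), 43.26630783081055), np.int32(371)) zmed 90.0001302766578
collar_mid 0
[... 1024 characters left out ...]
4.78857421875, 23.32954216003418), (24.77336311340332, 33.98323440551758), 46.74991226196289), np.int32(87))
high (array([558.1, -86.1]), ((558.2302856445312, -85.95957946777344), (34.69785690307617, 24.888246536254883), 16.37493896484375), np.int32(87))
high (array([518.7, -37.3]), ((518.7472534179688, -36.09580993652344), (15.858352661132812, 15.798417091369629), 1.3838262557983398), np.int32(29))
(278, 199) [511.2 -24.3  97. ] [516.4 -26.1  58. ]
(281, 198) [514.5 -33.5  97. ] [519.9 -35.6  58. ]
(280.4, 178.4) [576.1 -30.6  97. ] [583.4 -32.6  58. ]
(196, 159) [631.3 234.8  97. ] [640.4 241.3  58. ]
pix [[399.6   0.  263.1]
 [  0.  399.6 197.8]
 [  0.    0.    1. ]] -0.040834425866999154
```

```bash
cat > plan.py <<'E'
from h import *
def down(yaw): c,s=np.cos(yaw),np.sin(yaw); return np.array([[c,s,0],[s,-c,0],[0,0,-1.]])
def cur():
    s=ctrl.read_state(); return np.array(s['position']),R.from_rotvec(s['orientation']).as_matrix()
def plan(wps,start=None,vmax=50,wmax=0.15,dp=1,da=3):
    """wps: (pos, Rmat or yaw, jaw[, rows]) ; prints rows, tracks rounded pose"""
    p,M=start if start is not None else cur(); out=[]
    for w in wps:
        q,T,j=np.array(w[0],float),w[1],w[2]
        T=down(T) if np.isscalar(T) else T
        rv=R.from_matrix(M.T@T).as_rotvec()
        n=max(int(np.ceil(np.linalg.norm(q-p)/vmax)),int(np.ceil(np.linalg.norm(rv)/wmax)),1)
        if len(w)>3: n=max(n,w[3])
        p0,rv0,M0=p.copy(),rv,M.copy()
        for k in range(1,n+1):
            tp=p0+(q-p0)*k/n; tR=M0@R.from_rotvec(rv0*k/n).as_matrix()
            d=np.round(M.T@(tp-p),dp)+0.; r=np.round(R.from_matrix(M.T@tR).as_rotvec(),da)+0.
            p=p+M@d; M=M@R.from_rotvec(r).as_matrix()
            out.append([*d.tolist(),*r.tolist(),j])
    for i in range(0,len(out),10): print('['+','.join('['+','.join('%g'%v for v in o)+']' for o in out[i:i+10])+']\n')
    return p,M
E
python3 - <<'E'
from plan import *
p,M=plan([((480,-60,420),np.deg2rad(81),85)],vmax=58)
# stand plate + dial in top image
np.set_printoptions(precision=1,suppress=True)
f=grab('top'); P=cloud(f); X,Y,Z=P[...,0],P[...,1],P[...,2]
m=(X>540)&(X<690)&(Y>150)&(Y<300)&(Z>6)&(Z<130)
m2=(X>500)&(X<700)&(Y>-130)&(Y<300)&(Z>6)&(Z<130)
cs,_=cv2.findContours(m2.astype(np.uint8),0,1); c=max(cs,key=cv2.contourArea).reshape(-1,2)
print('plate',cv2.minAreaRect(at_z(f,c,12)[:,:2].astype(np.float32)),np.rad2deg(0))
pl=m2&(abs(Z-12)<3); Q=P[pl]; q=Q[(Q[:,1]>70)]
for y in (90,130,170,210,240): 
    s=q[abs(q[:,1]-y)<4]; print(y,s[:,0].min(),s[:,0].max())
for x in (580,600,620,640,660,):
    s=q[abs(q[:,0]-x)<4]; print(x,s[:,1].max())
d=m2&(Z>84)&(Z<100)&(Y>80)&(Y<180); print('dial',P[d].mean(0),d.sum())
d=m2&(Z>100)&(Y>180); print('ball',P[d],d.sum())
t=(X>480)&(X<720)&(Y<-140)&(Y>-400)&(Z>15)&(Z<32); print('tray',cv2.minAreaRect(P[t][:,:2].astype(np.float32)))
E
```

```text
[[40.7,-40.1,-1.4,0,0,-0.104,85],[44.6,-35.7,-1.4,0,0,-0.105,85],[48.2,-30.8,-1.4,0,0,-0.104,85],[51,-25.7,-1.4,0,0,-0.105,85],[53.5,-20.2,-1.4,0,0,-0.104,85],[55.3,-14.5,-1.4,0,0,-0.105,85],[56.5,-8.6,-1.3,0,0,-0.104,85],[57.1,-2.7,-1.4,0,0,-0.105,85],[57,3.3,-1.4,0,0,-0.104,85],[56.4,9.2,-1.4,0,0,-0.104,85]]

[[55.2,15,-1.4,0,0,-0.105,85]]

plate ((603.1046752929688, 69.92768859863281), (397.0128173828125, 189.9021759033203), 87.26097106933594) 0.0
90 532.7359621709636 679.8463730573571
130 539.2094707370861 685.4894922226467
170 544.393535456097 694.1262499741341
210 550.6462989457452 699.6313197772045
240 556.3328177095531 699.6784316975436
580 262.8000258688434
600 256.54514765494906
620 254.55059315722895
640 251.46585806877744
660 249.68737165686957
dial [612.4 130.4  91. ] 280
ball [[636.5 244.7 114.2]
 [635.7 241.  117.8]
 [633.3 247.7 114.3]
 [632.2 243.7 119.1]
 [631.4 240.  122.8]
 [633.3 238.3 115.1]
 [630.4 247.8 112.9]
 [629.3 243.8 117.9]
 [630.3 241.4 113.9]
 [630.6 238.5 113.1]
 [631.9 236.2 107.8]
 [628.  245.  110.2]
 [627.6 241.6 112.1]
 [628.8 239.3 107.4]
 [629.8 236.9 103.4]] 15
tray ((594.426025390625, -263.8682861328125), (159.65545654296875, 171.1125946044922), 89.62736511230469)
```

>>> arm_command([
  [40.7,-40.1,-1.4,0,0,-0.104,85],
  [44.6,-35.7,-1.4,0,0,-0.105,85],
  [48.2,-30.8,-1.4,0,0,-0.104,85],
  [51,-25.7,-1.4,0,0,-0.105,85],
  [53.5,-20.2,-1.4,0,0,-0.104,85],
  [55.3,-14.5,-1.4,0,0,-0.105,85],
  [56.5,-8.6,-1.3,0,0,-0.104,85],
  [57.1,-2.7,-1.4,0,0,-0.105,85],
  [57,3.3,-1.4,0,0,-0.104,85],
  [56.4,9.2,-1.4,0,0,-0.104,85],
])

```text
t: 2.45
position: [452.1, -107.9, 418.9]
orientation: [2.489, 1.916, 0.001]
contact_force: [1.1, -0.1, -0.3]
finger_gap: 84.8
finger_force: 0.0
```

>>> arm_command([
  [55.2,15,-1.4,0,0,-0.105,85],
  [0,0,0,0,0,0,85],
])

```text
t: 2.7
position: [482.2, -55.1, 420.7]
orientation: [2.379, 2.051, 0.009]
contact_force: [-0.9, -0.0, -0.0]
finger_gap: 85.0
finger_force: 0.0
```

```bash
python3 - <<'E'
from plan import *
np.set_printoptions(precision=1,suppress=True)
s=ctrl.read_state(); print(s['position'],s['t'],s['joint_positions'].round(2)); p,M=cur(); print(np.rad2deg(np.arctan2(M[1,0],M[0,0])),M[:,2])
f=grab('wrist','w0.png'); Rm,t=cam(f); o=-Rm.T@t; print('cam in tool',M.T@(o-p)); print(M.T@Rm.T); print(f['mtx'])
E
```

```text
[482.2 -55.1 420.7] 2.7 [ 0.3  0.5 -0.5  1.9  0.3  0.8 -0.5]
81.52523747203693 [ 0.  0. -1.]
cam in tool [73.2  0.4 30.9]
[[-0.  -1.  -0.3]
 [ 1.   0.  -0. ]
 [ 0.  -0.3  1. ]]
[[287.9   0.  251.9]
 [  0.  287.9 188.9]
 [  0.    0.    1. ]]
```

View pics/w0.png

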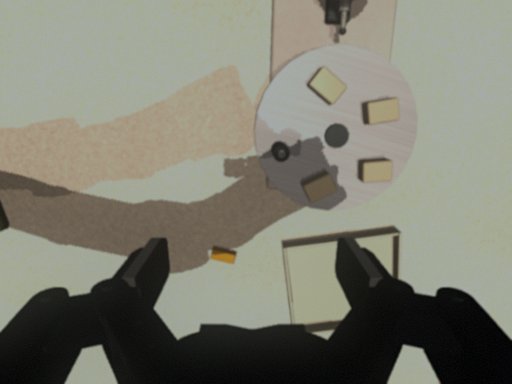

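The wrist view shows the four blocks at (328,84), (381,111), (376,170) and (319,186), the crank at (281,151), the hub at (336,134), the bar at (223,255) and the tray at (342,275). The picture's up direction points to the gauge.

```bash
cat > wm.py <<'E'
from meas import *
from plan import cur,plan,down
def wrist_measure(f):
    P=cloud(f); X,Y,Z=P[...,0],P[...,1],P[...,2]
    D=np.hypot(X-588,Y+32)
    m=(abs(Z-58)<5)&(D<120); cs,_=cv2.findContours(m.astype(np.uint8),0,1)
    if cs:
        c=cv2.convexHull(max(cs,key=cv2.contourArea)).reshape(-1,2); W=at_z(f,c,58)[:,:2].astype(np.float32); print('disc',np.nanmedian(Z[m]),cv2.minEnclosingCircle(W),cv2.fitEllipse(W))
    m=(Z>70)&(Z<110)&(D<112)
    for x in rects(m,78,f,30): print('high',x[0],x[1],x[2])
if __name__=='__main__':
    f=grab('wrist'); wrist_measure(f)
    g=cv2.cvtColor(f['color'],cv2.COLOR_RGB2HSV)
    P=cloud(f); Z=P[...,2]
    dark=(f['color'].max(2)<75)&(abs(Z-58)<5)
    for x in rects(dark,58,f,60): print('dark',x)
    for x in rects((g[...,1]>150)&(g[...,0]>10)&(g[...,0]<30)&(abs(Z-9)<9),14,f,40): print('bar',x)
    t=(P[...,1]<-140)&(Z>17)&(Z<30)&(P[...,0]>480); print('tray rim',cv2.minAreaRect(P[t][:,:2].astype(np.float32)))
    for th,z in [('crank_grip',80),('plunger_tip',48),('bar',0),('stand',0),('block1',58)]:
        for a in finder.pinpoint('wrist',th)[:4]: print(th,round(a['score'],2),at_z(f,[a['centre']],z)[0])
E
python3 wm.py
```

```text
disc 57.82227890595257 ((585.9713745117188, -26.714468002319336), 94.98040008544922) ((585.8856201171875, -26.528125762939453), (187.8456268310547, 189.16522216796875), 76.67655181884766)
high [574.8  26.2] ((574.7337036132812, 25.93238067626953), (24.61104393005371, 34.72608184814453), 44.37281799316406) 816
high [631.1  -7.9] ((630.7389526367188, -8.02830982208252), (36.07996368408203, 24.753860473632812), 2.060697317123413) 772
high [517.7 -35. ] ((517.5039672851562, -35.0795783996582), (18.211536407470703, 21.752817153930664), 37.37077713012695) 287
high [622.3 -72.8] ((621.7186889648438, -73.00395965576172), (25.494918823242188, 36.638492584228516), 87.0098648071289) 681
high [557.1 -82.1] ((557.07666015625, -82.17031860351562), (34.2171630859375, 25.723440170288086), 17.662752151489258) 657
dark (array([584.5, -30.5]), ((584.93798828125, -30.567825317382812), (22.621156692504883, 25.155141830444336), 39.56657791137695), np.int32(223))
dark (array([526.8, -44.2]), ((521.9927978515625, -44.332149505615234), (35.744144439697266, 13.10277271270752), 2.715101957321167), np.int32(91))
bar (array([ 421.4, -187.5]), ((421.28887939453125, -187.11329650878906), (15.197793006896973, 32.79282760620117), 65.47514343261719), np.int32(202))
tray rim ((593.8588256835938, -262.0519714355469), (161.2348175048828, 170.8700408935547), 89.3967056274414)
crank_grip 0.46 [515. -36.  80.]
crank_grip 0.39 [ 437.5 -150.2   80. ]
plunger_tip 0.6 [603.9  75.2  48. ]
plunger_tip 0.41 [580.6  27.4  48. ]
bar 0.7 [ 423.2 -188.9    0. ]
stand 0.78 [585.1 -30.5   0. ]
block1 0.77 [622.7 -74.3  58. ]
block1 0.75 [577.4  27.4  58. ]
block1 0.69 [558.  -82.1  58. ]
block1 0.67 [633.1  -1.7  58. ]
```

```bash
cat > cyc.py <<'E'
from plan import *
def cycle(pick,yawp,place,yawt,jo=50,start=None,zc=290):
    a,b=np.deg2rad(yawp),np.deg2rad(yawt)
    j=24-6
    return plan([((*pick,zc),a,jo),((*pick,234),a,jo,3),((*pick,234),a,jo,1),((*pick,234),a,0,4),
      ((*pick,zc),a,0,2),((*place,zc),b,0),((*place,182),b,0,4),((*place,182),b,0,1),((*place,182),b,40,2),((*place,zc),b,50,3)],start)
E
python3 - <<'E'
from cyc import *
print(cur())
cycle((574.8,26),134.4,(556,-230),95)
E
```

```text
(array([479.5739443 , -61.34069856, 419.93033317]), array([[ 1.59075698e-01,  9.87266257e-01, -5.10841966e-04],
       [ 9.87266012e-01, -1.59076068e-01, -7.91874085e-04],
       [-8.63053295e-04, -3.78368988e-04, -9.99999556e-01]]))
[[14.5,11.5,18.5,0,0,-0.134,50],[12.8,13.2,18.6,0,0,-0.133,50],[11,14.9,18.5,0,0,-0.134,50],[8.9,16.2,18.6,0,0,-0.133,50],[6.6,17.3,18.5,-0.001,0,-0.134,50],[4.3,17.9,18.6,0,0,-0.133,50],[1.9,18.4,18.5,0,0.001,-0.134,50],[0,0,18.7,0,0,0,50],[0,0,18.7,0,0,0,50],[0,0,18.6,0,0,0,50]]

[[0,0,0,0,0,0,50],[0,0,0,0,0,0,0],[0,0,0,0,0,0,0],[0,0,0,0,0,0,0],[0,0,0,0,0,0,0],[0,0,-28,0,0,0,0],[0,0,-28,0,0,0,0],[-28.3,-32.1,0,0,0,0.115,0],[-31.8,-28.7,0,0,0,0.114,0],[-34.8,-24.8,0,0,0,0.115,0]]

[[-37.4,-20.7,0,0,0,0.115,0],[-39.6,-16.2,0,0,0,0.114,0],[-41.2,-11.7,0,0,0,0.115,0],[0,0,27,0,0,0,0],[0,0,27,0,0,0,0],[0,0,27,0,0,0,0],[0,0.1,27,0,0,0,0],[0,0,0,0,0,0,0],[0,0,0,0,0,0,40],[0,0,0,0,0,0,40]]

[[0,0,-36,0,0,0,50],[0,0,-36,0,0,0,50],[0,-0.1,-36,0,0,0,50]]
```

>>> arm_command([
  [14.5,11.5,18.5,0,0,-0.134,50],
  [12.8,13.2,18.6,0,0,-0.133,50],
  [11,14.9,18.5,0,0,-0.134,50],
  [8.9,16.2,18.6,0,0,-0.133,50],
  [6.6,17.3,18.5,0,0,-0.134,50],
  [4.3,17.9,18.6,0,0,-0.133,50],
  [1.9,18.4,18.5,0,0,-0.134,50],
  [0,0,18.7,0,0,0,50],
  [0,0,18.7,0,0,0,50],
  [0,0,18.6,0,0,0,50],
], squeeze=40)

```text
t: 4.3
position: [574.6, 26.7, 233.1]
orientation: [-1.216, -2.897, 0.002]
contact_force: [-1.0, -0.3, -0.3]
finger_gap: 50.0
finger_force: 0.0
```

>>> arm_command([
  [0,0,0,0,0,0,50],
  [0,0,0,0,0,0,0],
  [0,0,0,0,0,0,0],
  [0,0,0,0,0,0,0],
  [0,0,0,0,0,0,0],
])

```text
t: 4.92
position: [575.4, 27.8, 235.0]
orientation: [1.213, 2.897, 0.001]
contact_force: [-1.5, 0.4, 6.6]
finger_gap: 22.9
finger_force: 41.2
```

```bash
python3 - <<'E'
from cyc import *
p,M=cur(); print(p,np.rad2deg(np.arctan2(M[1,0],M[0,0])),ctrl.read_state()['finger_gap'])
E
```

```text
[575.36582167  27.82900054 234.97185846] 134.57163327571507 22.872964594723893
```

>>> arm_command([
  [0,0,-28,0,0,0,0],
  [0,0,-28,0,0,0,0],
  [-28.3,-32.1,0,0,0,0.115,0],
  [-31.8,-28.7,0,0,0,0.114,0],
  [-34.8,-24.8,0,0,0,0.115,0],
  [-37.4,-20.7,0,0,0,0.115,0],
  [-39.6,-16.2,0,0,0,0.114,0],
  [-41.2,-11.7,0,0,0,0.115,0],
  [0,0,27,0,0,0,0],
  [0,0,27,0,0,0,0],
])

```text
t: 6.18
position: [556.8, -229.4, 235.7]
orientation: [2.121, 2.316, 0.0]
contact_force: [0.4, -0.4, -0.7]
finger_gap: 23.0
finger_force: 40.4
```

>>> arm_command([
  [0,0,27,0,0,0,0],
  [0,0,27,0,0,0,0],
  [0,0,0,0,0,0,0],
  [0,0,0,0,0,0,40],
  [0,0,0,0,0,0,40],
  [0,0,-36,0,0,0,50],
  [0,0,-36,0,0,0,50],
  [0,0,-36,0,0,0,50],
])

```text
t: 7.18
position: [556.8, -228.4, 291.9]
orientation: [2.119, 2.319, 0.0]
contact_force: [1.2, -0.6, -0.7]
finger_gap: 50.2
finger_force: 0.0
```

```bash
sed -i 's/234/235.5/g' cyc.py; python3 - <<'E'
from cyc import *
s=cycle((631,-8),2,(632,-230),0); print('---',*s)
cycle((622,-73),-3,(632,-294),0,start=s)
E
```

```text
[[19.3,8.5,0.2,0,0,0.148,50],[20.4,5.6,0.1,0,0,0.148,50],[21,2.5,0.2,0,0,0.147,50],[21.2,-0.6,0.2,0,0,0.148,50],[20.8,-3.7,0.1,0,0,0.148,50],[20,-6.8,0.2,0,0,0.148,50],[18.8,-9.6,0.2,0,0,0.148,50],[17.3,-12.3,0.1,0,0,0.147,50],[15.2,-14.6,0.2,0,0,0.148,50],[12.9,-16.8,0.2,0,0,0.148,50]]

[[10.2,-18.5,0.1,0,0,0.148,50],[0,0,18.2,0,0,0,50],[0,0,18.2,0,0,0,50],[0,0,18.1,0,0,0,50],[0,0,0,0,0,0,50],[0,0,0,0,0,0,0],[0,0,0,0,0,0,0],[0,0,0,0,0,0,0],[0,0,0,0,0,0,0],[0,0,-27.2,0,0,0,0]]

[[0,0,-27.3,0,0,0,0],[-1.3,44.4,0,0,0,0.007,0],[-1.1,44.4,0,0,0,0.007,0],[-0.7,44.4,0.1,0,0,0.007,0],[-0.4,44.4,0,0,0,0.007,0],[-0.1,44.4,0,0,0,0.007,0],[0,0,27,0,0,0,0],[0,0,27,0,0,0,0],[0,0,27,0,0,0,0],[0,0,27,0,0,0,0]]

[[0,0,0,0,0,0,0],[0,0,0,0,0,0,40],[0,0,0,0,0,0,40],[0,0,-36,0,0,0,50],[0,0,-36,0,0,0,50],[0,0,-36,0,0,0,50]]

--- [ 631.97542107 -230.00835691  289.98600029] [[ 9.99999885e-01 -1.99065665e-04  4.36339977e-04]
 [-1.98976239e-04 -9.99999959e-01 -2.04979248e-04]
 [ 4.36380763e-04  2.04892403e-04 -9.99999884e-01]]
[[-2.5,-39.3,0,0,0,0.013,50],[-3,-39.2,0,0,0,0.013,50],[-3.5,-39.1,0,0,0,0.013,50],[-4.1,-39.2,-0.1,0,0,0.013,50],[0,0,18.2,0,0,0,50],[0,0,18.2,0,0,0,50],[0,0,18.1,0,0,0,50],[0,0,0,0,0,0,50],[0,0,0,0,0,0,0],[0,0,0,0,0,0,0]]

[[0,0,0,0,0,0,0],[0,0,0,0,0,0,0],[0,0,-27.2,0,0,0,0],[0,0,-27.3,0,0,0,0],[4.3,44,0,0,0,-0.01,0],[3.9,44.1,0,0,0,-0.011,0],[3.4,44.1,0.1,0,0,-0.01,0],[2.9,44.2,0,0,0,-0.011,0],[2.5,44.2,0,0,0,-0.01,0],[0,0,27,0,0,0,0]]

[[0,0,27,0,0,0,0],[-0.1,0,27,0,0,0,0],[0,0,27,0,0,0,0],[0,0,0,0,0,0,0],[0,0,0,0,0,0,40],[0,0,0,0,0,0,40],[0,0,-36,0,0,0,50],[0,0,-36,0,0,0,50],[0.1,0,-36,0,0,0,50]]
```

>>> arm_command([
  [19.3,8.5,0.2,0,0,0.148,50],
  [20.4,5.6,0.1,0,0,0.148,50],
  [21,2.5,0.2,0,0,0.147,50],
  [21.2,-0.6,0.2,0,0,0.148,50],
  [20.8,-3.7,0.1,0,0,0.148,50],
  [20,-6.8,0.2,0,0,0.148,50],
  [18.8,-9.6,0.2,0,0,0.148,50],
  [17.3,-12.3,0.1,0,0,0.147,50],
  [15.2,-14.6,0.2,0,0,0.148,50],
  [12.9,-16.8,0.2,0,0,0.148,50],
])

```text
t: 8.43
position: [624.5, -27.2, 289.0]
orientation: [-3.129, -0.279, -0.001]
contact_force: [-0.3, -0.1, -0.3]
finger_gap: 49.8
finger_force: 0.0
```

>>> arm_command([
  [10.2,-18.5,0.1,0,0,0.148,50],
  [0,0,18.2,0,0,0,50],
  [0,0,18.2,0,0,0,50],
  [0,0,18.1,0,0,0,50],
  [0,0,0,0,0,0,50],
  [0,0,0,0,0,0,0],
  [0,0,0,0,0,0,0],
  [0,0,0,0,0,0,0],
  [0,0,0,0,0,0,0],
  [0,0,-27.2,0,0,0,0],
])

```text
t: 9.68
position: [630.1, -7.8, 259.7]
orientation: [3.141, 0.055, -0.007]
contact_force: [0.0, 0.2, 0.1]
finger_gap: 22.9
finger_force: 40.9
```

>>> arm_command([
  [0,0,-27.3,0,0,0,0],
  [-1.3,44.4,0,0,0,0.007,0],
  [-1.1,44.4,0,0,0,0.007,0],
  [-0.7,44.4,0.1,0,0,0.007,0],
  [-0.4,44.4,0,0,0,0.007,0],
  [-0.1,44.4,0,0,0,0.007,0],
  [0,0,27,0,0,0,0],
  [0,0,27,0,0,0,0],
  [0,0,27,0,0,0,0],
  [0,0,27,0,0,0,0],
])

```text
t: 10.92
position: [632.1, -229.9, 179.5]
orientation: [-3.142, 0.0, 0.0]
contact_force: [-5.5, 1.1, 56.9]
finger_gap: 23.0
finger_force: 50.4
```

>>> arm_command([
  [0,0,0,0,0,0,0],
  [0,0,0,0,0,0,40],
  [0,0,0,0,0,0,40],
  [0,0,-36,0,0,0,50],
  [0,0,-36,0,0,0,50],
  [0,0,-36,0,0,0,50],
  [0,0,0,0,0,0,50],
])

```text
t: 11.8
position: [633.4, -230.5, 292.1]
orientation: [3.139, -0.001, 0.011]
contact_force: [-0.3, -0.0, -0.9]
finger_gap: 49.6
finger_force: 0.0
```

```bash
python3 - <<'E'
from wm import *
f=grab('wrist','w1.png'); print(cur()[0]); wrist_measure(f)
P=cloud(f)
m=(P[...,2]>14)&(P[...,2]<40)&(P[...,1]<-195)&(P[...,0]>520)&(P[...,0]<670)&(P[...,1]>-330)
for x in rects(m,24,f,100): print('in tray',x)
from cyc import cycle
cycle((622,-73),-3,(632,-294),0)
E
```

```text
[ 632.5 -230.1  290. ]
disc 57.952421885786585 ((586.2276000976562, -31.845861434936523), 95.74919891357422) ((589.7383422851562, 128.95254516601562), (225.74278259277344, 509.5160217285156), 4.188560962677002)
high [627.1 -77.8] ((626.4722290039062, -77.86627960205078), (29.246803283691406, 36.1607780456543), 86.61675262451172) 1686
high [569.7 -84. ] ((570.5433959960938, -83.14268493652344), (19.013778686523438, 33.78178405761719), 38.34937286376953) 667
high [520.7 -30. ] ((518.9447021484375, -27.243568420410156), (7.664608001708984, 47.46550750732422), 39.05580520629883) 264
in tray (array([ 635.6, -229.1]), ((634.9661254882812, -228.97923278808594), (35.284523010253906, 23.10664176940918), 0.5901587605476379), np.int32(1068))
in tray (array([ 560.7, -229.1]), ((560.6461791992188, -228.89805603027344), (29.324325561523438, 33.789451599121094), 5.230005264282227), np.int32(948))
[[-2.6,-39.3,0,0,-0.001,0.013,50],[-3.2,-39.2,-0.1,0,-0.001,0.013,50],[-3.6,-39.2,0,0.001,0,0.013,50],[-4.2,-39.2,0,0,-0.001,0.013,50],[0,0,18.2,0,0,0,50],[0,0,18.1,0,0,0,50],[0,0,18.2,0,0,0,50],[0,0,0,0,0,0,50],[0,0,0,0,0,0,0],[0,0,0,0,0,0,0]]

[[0,0,0,0,0,0,0],[0,0,0,0,0,0,0],[0,0,-27.3,0,0,0,0],[0,0,-27.2,0,0,0,0],[4.3,44,0,0,0,-0.01,0],[3.9,44.1,0,0,0,-0.011,0],[3.3,44.1,0,0,0,-0.01,0],[3,44.2,0,0,0,-0.011,0],[2.4,44.2,0,0,0,-0.01,0],[0,0,27,0,0,0,0]]

[[0,0,27,0,0,0,0],[0,0,27,0,0,0,0],[0,0,27,0,0,0,0],[0,0,0,0,0,0,0],[0,0,0,0,0,0,40],[0,0,0,0,0,0,40],[0,0,-36,0,0,0,50],[0,0,-36,0,0,0,50],[0,0,-36,0,0,0,50]]
```

>>> arm_command([
  [-2.6,-39.3,0,0,0,0.013,50],
  [-3.2,-39.2,0,0,0,0.013,50],
  [-3.6,-39.2,0,0,0,0.013,50],
  [-4.2,-39.2,0,0,0,0.013,50],
  [0,0,18.2,0,0,0,50],
  [0,0,18.1,0,0,0,50],
  [0,0,12.2,0,0,0,50],
  [0,0,6,0,0,0,50],
  [0,0,0,0,0,0,0],
  [0,0,0,0,0,0,0],
])

```text
t: 13.1
position: [621.9, -73.2, 234.3]
orientation: [3.14, -0.083, 0.002]
contact_force: [0.3, -0.5, -1.2]
finger_gap: 23.3
finger_force: 41.1
```

>>> arm_command([
  [0,0,0,0,0,0,0],
  [0,0,0,0,0,0,0],
  [0,0,-27.3,0,0,0,0],
  [0,0,-27.2,0,0,0,0],
  [4.3,44,0,0,0,-0.01,0],
  [3.9,44.1,0,0,0,-0.011,0],
  [3.3,44.1,0,0,0,-0.01,0],
  [3,44.2,0,0,0,-0.011,0],
  [2.4,44.2,0,0,0,-0.01,0],
  [0,0,27,0,0,0,0],
])

```text
t: 14.35
position: [631.1, -300.6, 263.5]
orientation: [3.134, -0.012, 0.008]
contact_force: [-0.6, 1.0, -0.7]
finger_gap: 23.4
finger_force: 45.9
```

>>> arm_command([
  [0,0,27,0,0,0,0],
  [0,0,27,0,0,0,0],
  [0,0,15,0,0,0,0],
  [0,0,6,0,0,0,0],
  [0,0,0,0,0,0,0],
  [0,0,0,0,0,0,40],
  [0,0,0,0,0,0,40],
  [0,0,-36,0,0,0,50],
  [0,0,-36,0,0,0,50],
  [0,0,-30,0,0,0,50],
])

```text
t: 15.6
position: [631.8, -294.0, 290.4]
orientation: [3.141, -0.0, 0.003]
contact_force: [0.2, -0.0, 0.5]
finger_gap: 50.2
finger_force: 0.0
```

```bash
sed -i 's/182),b,0,4/188),b,0,5/; s/182/188/g' cyc.py; python3 - <<'E'
from cyc import *
print(cur()[0]);cycle((557.1,-82.1),17.7,(556,-296),0)
E
```

```text
[ 631.82714359 -293.99384696  290.43058818]
[[-15,-42.4,0,0,0,-0.062,50],[-12.3,-43.2,0.1,0,-0.001,-0.062,50],[-9.6,-43.9,0,0.001,0,-0.061,50],[-6.9,-44.4,0.1,0,0,-0.062,50],[-4.1,-44.7,0.1,0,-0.001,-0.062,50],[0,0,18.2,0,0,0,50],[0,0,18.1,0,0,0,50],[0,0,18.2,0,0,0,50],[0,0,0,0,0,0,50],[0,0,0,0,0,0,0]]

[[0,0,0,0,0,0,0],[0,0,0,0,0,0,0],[0,0,0,0,0,0,0],[0,0,-27.3,0,0,0,0],[0,0,-27.2,0,0,0,0],[-13.2,40.7,0,0,0,0.062,0],[-10.7,41.4,0,0,0,0.062,0],[-8.1,42,0,0,0,0.061,0],[-5.5,42.4,0,0,0,0.062,0],[-2.8,42.7,0,0,0,0.062,0]]

[[0,0,20.4,0,0,0,0],[0,0,20.4,0,0,0,0],[0,0,20.4,0,0,0,0],[0,0,20.4,0,0,0,0],[0,0,20.4,0,0,0,0],[0,0,0,0,0,0,0],[0,0,0,0,0,0,40],[0,0,0,0,0,0,40],[0,0,-34,0,0,0,50],[0,0,-34,0,0,0,50]]

[[0,0,-34,0,0,0,50]]
```

>>> arm_command([
  [-15,-42.4,0,0,0,-0.062,50],
  [-12.3,-43.2,0.1,0,0,-0.062,50],
  [-9.6,-43.9,0,0,0,-0.061,50],
  [-6.9,-44.4,0.1,0,0,-0.062,50],
  [-4.1,-44.7,0.1,0,0,-0.062,50],
  [0,0,18.2,0,0,0,50],
  [0,0,18.1,0,0,0,50],
  [0,0,12.2,0,0,0,50],
  [0,0,6,0,0,0,50],
  [0,0,0,0,0,0,0],
])

```text
t: 16.85
position: [556.9, -82.1, 233.4]
orientation: [3.104, 0.483, -0.0]
contact_force: [-0.3, 0.3, 0.1]
finger_gap: 33.1
finger_force: 0.0
```

>>> arm_command([
  [0,0,0,0,0,0,0],
  [0,0,0,0,0,0,0],
  [0,0,0,0,0,0,0],
  [0,0,-27.3,0,0,0,0],
  [0,0,-27.2,0,0,0,0],
  [-13.2,40.7,0,0,0,0.062,0],
  [-10.7,41.4,0,0,0,0.062,0],
  [-8.1,42,0,0,0,0.061,0],
  [-5.5,42.4,0,0,0,0.062,0],
  [-2.8,42.7,0,0,0,0.062,0],
])

```text
t: 18.1
position: [555.6, -297.2, 288.0]
orientation: [-3.141, 0.003, -0.0]
contact_force: [1.1, -0.3, -0.4]
finger_gap: 22.8
finger_force: 40.5
```

>>> arm_command([
  [0,0,26,0,0,0,0],
  [0,0,26,0,0,0,0],
  [0,0,26,0,0,0,0],
  [0,0,17,0,0,0,0],
  [0,0,7,0,0,0,0],
  [0,0,0,0,0,0,0],
  [0,0,0,0,0,0,40],
  [0,0,0,0,0,0,40],
  [0,0,-34,0,0,0,50],
  [0,0,-34,0,0,0,50],
])

```text
t: 19.35
position: [555.7, -295.8, 255.0]
orientation: [-3.142, 0.0, 0.0]
contact_force: [-0.5, -1.1, 0.0]
finger_gap: 50.1
finger_force: 0.0
```

>>> arm_command([
  [0,0,-34,0,0,0,50],
  [0,0,-50,0,0,0,50],
  [0,0,-50,0,0,0,50],
  [0,0,0,0,0,0,50],
])

```text
t: 19.85
position: [557.0, -296.5, 393.2]
orientation: [3.137, -0.001, 0.015]
contact_force: [0.1, -0.3, -0.4]
finger_gap: 49.9
finger_force: 0.0
```

```bash
python3 - <<'E'
from wm import *
f=grab('wrist','w2.png'); print(cur()[0])
f=grab('top','top1.png'); P=cloud(f); 
m=(P[...,2]>14)&(P[...,2]<40)&(P[...,1]<-195)&(P[...,0]>520)&(P[...,0]<670)&(P[...,1]>-330)
for x in rects(m,24,f,20): print('in tray',x)
m=(P[...,2]>70)&(P[...,2]<110)&(np.hypot(P[...,0]-587,P[...,1]+31)<105)
for x in rects(m,78,f): print('on disc',x)
# plan to view pose over the lever
plan([((560,100,400),np.deg2rad(81.5),60)],vmax=55)
E
```

```text
[ 556.1 -296.1  390.5]
in tray (array([ 632.9, -228. ]), ((633.159423828125, -226.87826538085938), (23.414663314819336, 34.60843276977539), 89.84356689453125), np.int32(79))
in tray (array([ 635. , -292.1]), ((634.8807373046875, -292.27392578125), (33.968929290771484, 26.704605102539062), 1.5459095239639282), np.int32(79))
in tray (array([ 556.9, -228.4]), ((557.4613037109375, -228.21994018554688), (23.366891860961914, 33.687870025634766), 1.4062258005142212), np.int32(82))
in tray (array([ 555.7, -293.5]), ((555.73681640625, -292.9433898925781), (23.298995971679688, 30.851804733276367), 89.50377655029297), np.int32(76))
on disc (array([518.7, -37.3]), ((518.7472534179688, -36.09580993652344), (15.858352661132812, 15.798417091369629), 1.3838262557983398), np.int32(29))
[[0.4,-39.6,-1.2,0,0,-0.142,60],[6.1,-39.1,-1.1,0,0,-0.143,60],[11.5,-37.9,-1.2,0,0,-0.142,60],[16.8,-35.8,-1.1,0,0,-0.142,60],[21.7,-33.1,-1.2,0.001,0,-0.142,60],[26.1,-29.7,-1.1,0,0,-0.143,60],[30.2,-25.7,-1.1,0,0,-0.142,60],[33.4,-21.1,-1.2,0,0,-0.142,60],[36.1,-16.2,-1.1,0,0,-0.142,60],[38.1,-10.9,-1.1,0,0,-0.143,60]]
```

View pics/w2.png

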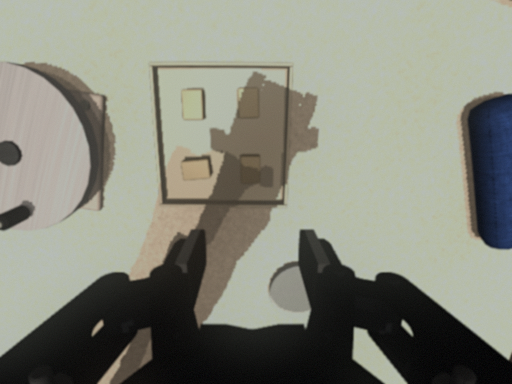

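The wrist view shows all four blocks in the tray, at (192,103), (248,102), (196,168) and (250,168). The top camera confirms the disc is clear except for the crank. Next I'll look at the lever.

```bash
python3 - <<'E'
from plan import *
plan([((612,165,400),np.deg2rad(81.5),60),((612,165,400),np.deg2rad(81.5),60)],vmax=58)
E
```

```text
[[5.6,-46.1,-1.2,0,0,-0.142,60],[12.1,-44.8,-1.1,0,0,-0.143,60],[18.4,-42.6,-1.2,0,0,-0.142,60],[24.2,-39.6,-1.1,0,0,-0.142,60],[29.6,-35.8,-1.2,0.001,0,-0.142,60],[34.3,-31.2,-1.1,0,0,-0.143,60],[38.5,-26.1,-1.1,0,0,-0.142,60],[41.7,-20.3,-1.1,0,0,-0.142,60],[44.2,-14.2,-1.2,0,0,-0.142,60],[45.8,-7.8,-1.1,0,0,-0.143,60]]

[[0,0,0,0,0,0,60]]
```

>>> arm_command([
  [5.6,-46.1,-1.2,0,0,-0.142,60],
  [12.1,-44.8,-1.1,0,0,-0.143,60],
  [18.4,-42.6,-1.2,0,0,-0.142,60],
  [24.2,-39.6,-1.1,0,0,-0.142,60],
  [29.6,-35.8,-1.2,0,0,-0.142,60],
  [34.3,-31.2,-1.1,0,0,-0.143,60],
  [38.5,-26.1,-1.1,0,0,-0.142,60],
  [41.7,-20.3,-1.1,0,0,-0.142,60],
  [44.2,-14.2,-1.2,0,0,-0.142,60],
  [45.8,-7.8,-1.1,0,0,-0.143,60],
])

```text
t: 21.2
position: [611.8, 166.2, 397.6]
orientation: [-2.374, -2.056, 0.005]
contact_force: [1.1, 0.4, 0.7]
finger_gap: 59.9
finger_force: 0.0
```

>>> arm_command([
  [0,0,0,0,0,0,60],
  [0,0,0,0,0,0,60],
  [0,0,0,0,0,0,60],
])

```text
t: 21.58
position: [612.3, 163.1, 398.5]
orientation: [2.382, 2.048, -0.004]
contact_force: [0.7, 0.1, -0.3]
finger_gap: 60.1
finger_force: 0.0
```

```bash
python3 - <<'E'
from wm import *
f=grab('wrist','w3.png'); print(cur()[0]); P=cloud(f)
for th,z in [('collar_mid',76),('plunger_tip',48),('carriage',91),('stand',0)]:
    for a in finder.pinpoint('wrist',th)[:3]: print(th,round(a['score'],2),a['centre'],at_z(f,[a['centre']],z)[0],at_d(f,[a['centre']])[0])
m=(P[...,1]>195)&(P[...,2]>100)&(P[...,2]<135); print('ball',m.sum(),P[m].mean(0),P[m].min(0),P[m].max(0))
m=(P[...,2]>85)&(P[...,2]<97)&(P[...,1]<180)&(P[...,1]>80)
for x in rects(m,91,f,200): print('dial',x)
q=P[(abs(P[...,2]-12)<4)&(P[...,1]>80)&(P[...,0]>500)&(P[...,0]<720)]
for y in (100,140,180,220,240):
    s=q[abs(q[:,1]-y)<2]; print(y,s[:,0].min(),s[:,0].max()) if len(s) else 0
cv2.imwrite('pics/w3c.png',cv2.resize(cv2.imread('pics/w3.png')[0:220,130:400],None,fx=2.7,fy=2.7,interpolation=cv2.INTER_CUBIC))
E
```

```text
[612.3 163.3 398.9]
collar_mid 0.7 [260.8, 109.4] [630.9 227.6  76. ] [630.6 227.9  88.1]
plunger_tip 0.5 [254.6, 239.8] [602.3  75.2  48. ] [623.7 235.4 367.4]
carriage 0.73 [254.8, 195.2] [612.7 146.   91. ] [612.7 145.7  90.1]
carriage 0.44 [252.2, 290.4] [593.1  34.4  91. ] [589.6  11.3  59.3]
stand 0.69 [251.6, 290.7] [582.1 -32.2   0. ] [588.6   9.8  57.7]
ball 169 [630.8 244.2 112. ] [625.8 236.6 100.4] [636.3 250.4 116.3]
dial (array([612.5, 135.7]), ((612.30078125, 134.73069763183594), (59.366641998291016, 58.219058990478516), 69.99140930175781), np.int32(2485))
100 531.886082894551 681.5033714625127
140 538.9960905629449 689.3667546257489
180 546.0679594228033 694.735814225956
220 552.7312074622373 702.7874606783747
240 555.8156211493928 705.5242926985151
```

View pics/w3c.png

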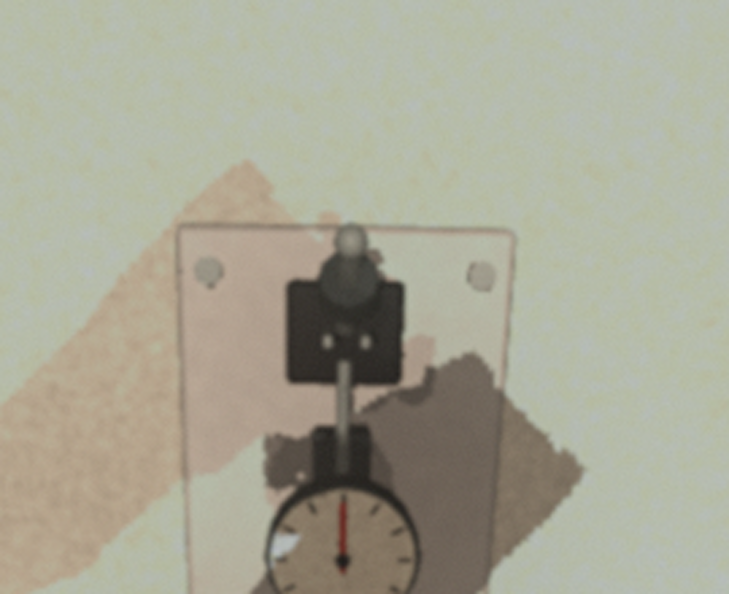

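The crop shows the lever ball at (350,240), the collar at (349,278), fins at (328,342) and (366,342), and the needle pointing away from the disc, so the gauge is drawn back. These agree with the measured stand line.

```bash
cat > geo.py <<'E'
from plan import *
YS=np.deg2rad(80.5); U=np.array([np.cos(YS),np.sin(YS),0]); XS=np.array([U[1],-U[0],0]); ZZ=np.array([0,0,1.])
AX=np.array([585.5,-31.3,0]); PV=np.array([625.5,209.5,30])
def lev(lean,d):
    s=U*np.sin(lean)+ZZ*np.cos(lean); z=-s; x=np.cross(XS,z)
    return PV+s*d, np.c_[x,XS,z]
E
python3 - <<'E'
from geo import *
a=lambda l,d,j,*n:(*lev(l,d),j,*n)
s=plan([a(.4,300,60),a(.4,222,60,6),a(.4,222,60,1)]); print('close')
s2=plan([a(.4,222,0,5),a(.4,235.5,0,4)],start=s)
plan([a(.4-.05*k,235.5,0,1) for k in range(1,17)],start=s2)
E
```

```text
[[40.9,2.1,23.3,0.001,-0.1,0.004,60],[43,1.9,19,0.001,-0.1,0.004,60],[44.7,1.8,14.7,0.001,-0.1,0.004,60],[45.9,1.5,10.1,0.001,-0.1,0.005,60],[0,0,13,0,0,0,60],[0,0,13,0,0,0,60],[0,0,13,0,0,0,60],[0,0.1,13,0,0,0,60],[0.1,0,13,0,0,0,60],[0,0,13,0,0,0,60]]

[[0,0,0,0,0,0,60]]

close
[[0,0,0,0,0,0,0],[0,0,0,0,0,0,0],[0,0,0,0,0,0,0],[0,0,0,0,0,0,0],[0,0,0,0,0,0,0],[0,0,-3.4,0,0,0,0],[0,0,-3.3,0,0,0,0],[0,0,-3.4,0,0,0,0],[0,0,-3.4,0,0,0,0]]

[[-11.8,0,0.3,0,0.05,0,0],[-11.8,0,0.3,0,0.05,0,0],[-11.8,0,0.3,0,0.05,0,0],[-11.7,0,0.3,0,0.05,-0.001,0],[-11.8,0,0.3,0,0.05,0,0],[-11.8,0,0.3,0,0.05,0,0],[-11.7,0,0.3,0,0.05,0,0],[-11.8,0,0.3,0,0.05,0,0],[-11.8,0,0.3,0,0.05,0,0],[-11.8,0,0.3,-0.001,0.05,0,0]]

[[-11.7,0,0.3,0,0.05,0,0],[-11.8,0,0.3,0,0.05,0,0],[-11.8,0,0.3,0,0.05,0,0],[-11.7,-0.1,0.3,0,0.05,0,0],[-11.8,0,0.3,0,0.05,0,0],[-11.8,0,0.3,0,0.05,0,0]]
```

>>> arm_command([
  [40.9,2.1,23.3,0.001,-0.1,0.004,60],
  [43,1.9,19,0.001,-0.1,0.004,60],
  [44.7,1.8,14.7,0.001,-0.1,0.004,60],
  [45.9,1.5,10.1,0.001,-0.1,0.005,60],
  [0,0,0,0,0,0,60],
  [0,0,15,0,0,0,60],
  [0,0,15,0,0,0,60],
  [0,0,0,0,0,0,60],
  [0,0,0,0,0,0,60],
])

```text
t: 22.95
position: [643.0, 313.1, 279.4]
orientation: [2.176, 1.841, -0.44]
contact_force: [-0.1, 0.3, 0.1]
finger_gap: 60.3
finger_force: 0.0
```

```bash
python3 - <<'E'
from wm import *
from geo import lev,PV,U,ZZ
f=grab('wrist','w4.png'); p,M=cur(); q,T=lev(.4,270); print(p,q,'offset in tool',M.T@(q-p),'rot',R.from_matrix(M.T@T).as_rotvec())
print('ball pred px',proj(f,PV+92*(U*.389+ZZ*.921)),'collar',proj(f,PV+50*(U*.389+ZZ*.921)))
for a in finder.pinpoint('wrist','collar_mid')[:3]: print(a['score'],a['centre'])
E
```

```text
[642.9 313.6 279.5] [642.9 313.2 278.7] offset in tool [-0.   0.   0.9] rot [ 0. -0. -0.]
ball pred px [[251.  237.7]] collar [[251.2 211. ]]
```

View pics/w4.png

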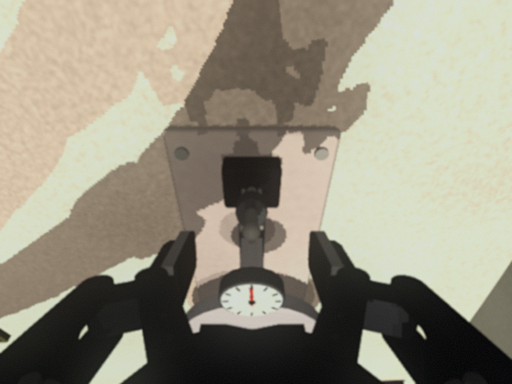

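The view shows the lever between the pads, with the ball near (255,229) and the collar near (250,212). I'll check the ball offset by depth before descending.

```bash
python3 - <<'E'
from wm import *
from geo import lev,PV,U,ZZ
f=grab('wrist'); p,M=cur(); P=cloud(f)
Q=(P-p)@M   # tool coords
m=(abs(Q[...,1])<25)&(Q[...,2]>165)&(Q[...,2]<240)&(abs(Q[...,0])<30); 
v,u=np.nonzero(m); print(m.sum(),u.min(),u.max(),v.min(),v.max())
for a in range(165,240,6):
    k=m&(abs(Q[...,2]-a-3)<3); 
    if k.sum()>3: print(a,k.sum(),Q[k].mean(0),Q[k][:,:2].min(0),Q[k][:,:2].max(0))
E
```

```text
1194 235 267 191 240
177 258 [  3.1  -0.1 179.7] [-2.1 -5.2] [7.3 5.1]
183 28 [  5.8  -0.9 184.8] [ 0.9 -4.7] [7.2 5.2]
189 51 [  5.   -0.1 192.3] [ 3.1 -3.8] [6.2 3.6]
195 42 [  4.9   0.  198.2] [ 2.4 -3.9] [6.  3.7]
201 39 [  4.8  -0.3 204.1] [ 1.7 -4. ] [5.9 3.8]
207 548 [  4.5  -0.2 210.6] [ -6.5 -10.9] [12.7 10.7]
213 88 [ 10.4   0.1 216. ] [  1.7 -11.1] [12.8 10.8]
219 68 [ 10.4  -0.3 222.2] [  2.7 -10.9] [12.9 10.5]
225 71 [  0.1   0.4 227.1] [-17.6  -9.5] [13.4 10.7]
```

>>> arm_command([
  [3,0,15,0,0,0,50],
  [0,0,15,0,0,0,40],
  [0,0,12,0,0,0,40],
  [0,0,6,0,0,0,40],
  [0,0,0,0,0,0,40],
  [0,0,0,0,0,0,0],
  [0,0,0,0,0,0,0],
  [0,0,0,0,0,0,0],
], squeeze=60)

```text
t: 24.1
position: [640.0, 298.7, 234.1]
orientation: [2.175, 1.843, -0.44]
contact_force: [-0.1, 0.8, 3.3]
finger_gap: 19.0
finger_force: 58.7
```

>>> arm_command([
  [0,0,-3.5,0,0,0,0],
  [0,0,-3.5,0,0,0,0],
  [0,0,-3.5,0,0,0,0],
  [0,0,-3,0,0,0,0],
  [0,0,0,0,0,0,0],
  [0,0,0,0,0,0,0],
])

```text
t: 24.85
position: [640.8, 303.5, 245.5]
orientation: [2.175, 1.843, -0.441]
contact_force: [2.0, 0.4, -6.0]
finger_gap: 18.5
finger_force: 58.8
```

```bash
python3 - <<'E'
from wm import *
import geo
f=grab('wrist'); p,M=cur(); P=cloud(f)
Q=(P-p)@M
print(p,ctrl.read_state()['contact_force'])
m=(abs(Q[...,1])<9)&(Q[...,2]>110)&(Q[...,2]<240)&(abs(Q[...,0])<30); 
for a in range(110,235,6):
    k=m&(abs(Q[...,2]-a-3)<3); 
    if k.sum()>3: print(a,k.sum(),Q[k].mean(0),Q[k][:,:2].min(0),Q[k][:,:2].max(0))
E
```

```text
[640.8 303.4 245.6] [ 2.5  1.4 -6.2]
134 32 [ -1.6  -8.9 137.4] [-10.3  -9. ] [ 6.  -8.8]
140 376 [ -0.4  -0.4 143.8] [-10.9  -9. ] [4.1 5. ]
146 119 [  1.5  -0.5 147.5] [-10.2  -8.9] [4.4 5.6]
152 98 [  1.   -0.5 154.9] [-10.7  -8.9] [2.9 3.9]
158 771 [  1.6  -0.  162.5] [-9.7 -9. ] [9.8 8.8]
164 198 [  7.5  -0.  166.6] [-6.6 -9. ] [9.9 8.9]
170 149 [  7.9  -0.  173. ] [ 4.3 -8.9] [10.3  9. ]
176 108 [  8.   -0.  178.5] [ 4.8 -8.6] [10.1  8.9]
194 17 [  2.1  -0.1 198.9] [ 0.8 -3.4] [2.8 3. ]
200 41 [  2.   0. 203.] [ 0.2 -3.5] [2.9 3.7]
206 38 [  1.8   0.2 209. ] [ 0.  -3.6] [2.7 3.8]
212 62 [ -1.7   0.7 215.6] [-8.1 -8. ] [2.9 8.2]
218 96 [  0.   -0.2 221.3] [-7.2 -8.1] [17.7  8.3]
224 663 [ 10.9   0.1 226.9] [-8.3 -9. ] [21.1  9. ]
230 260 [ 11.2  -0.3 232.2] [-11.4  -9. ] [23.4  8.7]
```

>>> arm_command([
  [0,0,-1,0,0,0,0],
  [-11.6,0,0.2,0,0.05,0,0],
  [-11.6,0,0.2,0,0.05,0,0],
  [-11.6,0,0.2,0,0.05,0,0],
  [-11.6,0,0.2,0,0.05,0,0],
  [-11.6,0,0.2,0,0.05,0,0],
  [-11.6,0,0.2,0,0.05,0,0],
  [-11.6,0,0.2,0,0.05,0,0],
  [-11.6,0,0.2,0,0.05,0,0],
  [-11.6,0,0.2,0,0.05,0,0],
])

```text
t: 26.15
position: [624.0, 203.2, 265.9]
orientation: [-2.371, -2.009, -0.061]
contact_force: [0.8, 2.3, -6.8]
finger_gap: 18.9
finger_force: 58.9
```

>>> arm_command([
  [-11.6,0,0.2,0,0.05,0,0],
  [-11.6,0,0.2,0,0.05,0,0],
  [-11.6,0,0.2,0,0.05,0,0],
])

```text
t: 26.52
position: [618.4, 169.3, 261.9]
orientation: [-2.291, -1.941, -0.231]
contact_force: [1.6, 4.0, -5.7]
finger_gap: 19.1
finger_force: 58.9
```

```bash
python3 - <<'E'
from wm import *
f=grab('wrist','w5.png'); p,M=cur(); P=cloud(f)
Q=(P-p)@M
print(p,M[:,2],ctrl.read_state()['contact_force'])
m=(abs(Q[...,1])<9)&(Q[...,2]>110)&(Q[...,2]<190)&(abs(Q[...,0])<30); 
for a in range(110,190,6):
    k=m&(abs(Q[...,2]-a-3)<3); 
    if k.sum()>3: print(a,k.sum(),Q[k].mean(0),Q[k][:,:2].min(0),Q[k][:,:2].max(0))
E
```

```text
[618.2 166.7 261.1] [ 0.   0.2 -1. ] [ 1.5  2.2 -5.1]
134 21 [  0.4  -9.  137.7] [-7.8 -9. ] [ 8.8 -8.9]
140 308 [  2.5  -0.6 144.4] [-7.6 -9. ] [7.5 5. ]
146 174 [  4.6  -0.5 147.7] [-7.1 -9. ] [7.9 5.5]
152 73 [  4.4  -0.4 155.4] [-6.3 -8.9] [6.3 3.8]
158 764 [  4.5  -0.1 162.4] [-6.5 -9. ] [12.1  8.8]
164 177 [ 10.6   0.1 166.5] [ 4.3 -9. ] [12.8  8.9]
170 137 [ 10.4  -0.2 173. ] [ 7. -9.] [12.3  8.9]
176 105 [ 10.3   0.1 178.4] [ 6.7 -8.6] [12.3  8.9]
188 7 [  7.8  -1.  189.7] [ 6.5 -6.8] [9.8 7. ]
```

>>> arm_command([
  [-11.8,0,0.3,0,0.05,0,0],
  [-11.8,0,0.3,0,0.05,0,0],
  [-11.8,0,0.3,0,0.05,0,0],
  [-11.8,0,0.3,0,0.05,0,0],
  [0,0,0,0,0,0,0],
])

```text
t: 27.2
position: [611.0, 123.7, 247.1]
orientation: [-2.177, -1.841, -0.437]
contact_force: [2.2, 0.4, -5.2]
finger_gap: 19.1
finger_force: 59.1
```

```bash
python3 - <<'E'
from wm import *
f=grab('wrist','w6.png'); p,M=cur(); P=cloud(f)
Q=(P-p)@M
print(p,M[:,2],ctrl.read_state()['contact_force'])
m=(abs(Q[...,1])<9)&(Q[...,2]>110)&(Q[...,2]<190)&(abs(Q[...,0])<30); 
for a in range(140,190,6):
    k=m&(abs(Q[...,2]-a-3)<3); 
    if k.sum()>3: print(a,k.sum(),Q[k].mean(0),Q[k][:,:2].min(0),Q[k][:,:2].max(0))
E
```

```text
[611.  123.9 247.2] [ 0.1  0.4 -0.9] [ 1.1  0.1 -6.2]
140 362 [ -1.   -0.5 143.7] [-10.9  -9. ] [3.7 5.1]
146 133 [  1.1  -0.9 147.5] [-10.5  -8.9] [4.  5.6]
152 95 [  0.8  -0.2 155. ] [-9.9 -8.9] [2.6 3.9]
158 785 [  1.2   0.  162.5] [-10.   -8.9] [9.3 8.8]
164 194 [  7.    0.  166.6] [-9.2 -8.9] [9.5 8.9]
170 150 [  7.6   0.1 173. ] [ 4.2 -8.8] [9.7 8.7]
176 108 [  7.7   0.  178.4] [ 4.2 -9. ] [9.7 8.9]
```

>>> arm_command([
  [0,0,4,0,0,0,0],
  [0,0,4,0,0,0,0],
  [0,0,2,0,0,0,0],
  [0,0,0,0,0,0,45],
  [0,0,0,0,0,0,45],
  [0,0,0,0,0,0,45],
  [0,0,-15,0,0,0,50],
  [0,0,-30,0,0,0,50],
  [0,0,-30,0,0,0,50],
  [0,0,0,0,0,0,50],
])

```text
t: 28.5
position: [607.8, 98.9, 310.3]
orientation: [-2.178, -1.842, -0.447]
contact_force: [-0.5, -0.5, -0.7]
finger_gap: 49.5
finger_force: 0.0
```

```bash
python3 - <<'E'
from wm import *
f=grab('wrist','w7.png'); p,M=cur(); P=cloud(f)
Q=(P-p)@M
print(p,M[:,2])
m=(abs(Q[...,1])<14)&(Q[...,2]>185)&(Q[...,2]<270)&(abs(Q[...,0])<30); 
for a in range(185,270,6):
    k=m&(abs(Q[...,2]-a-3)<3); 
    if k.sum()>3: print(a,k.sum(),Q[k].mean(0),Q[k][:,:2].min(0),Q[k][:,:2].max(0))
t=grab('top','top2.png'); P=cloud(t)
d=(P[...,2]>84)&(P[...,2]<100)&(P[...,1]>80)&(P[...,1]<180)&(P[...,0]>570)&(P[...,0]<650); print('dial',P[d].mean(0),d.sum())
E
```

```text
[607.2  99.2 308.9] [ 0.1  0.4 -0.9]
203 16 [ -1.8  -0.5 208.7] [-3.8 -2.4] [-0.4  2.3]
209 175 [ -0.6  -1.1 211.2] [-5.9 -5.9] [3.5 4.4]
215 10 [  1.6  -1.5 218.7] [ 0.7 -5.2] [2.4 2.4]
221 28 [  1.1  -1.  224.4] [-1.  -4.8] [2.1 2.4]
227 28 [  0.8  -1.1 230.2] [-1.4 -5. ] [1.9 2.5]
233 23 [  0.9  -1.  236. ] [-1.  -4.4] [2.  2.5]
239 402 [  0.4  -1.1 241.9] [-10.4 -11.7] [8.5 9.6]
245 55 [  6.1  -0.2 248. ] [ -2.4 -11. ] [8.6 9.8]
251 45 [  5.6  -1.5 253.9] [ -2.5 -12.1] [8.8 9.2]
257 50 [ 11.4  -0.6 259. ] [ 2.6 -9. ] [16.   8.4]
263 17 [ 10.9   0.1 265.4] [ 8.2 -9.2] [13.6  7. ]
dial [599.8 107.9  90.9] 170
```

View pics/w7.png

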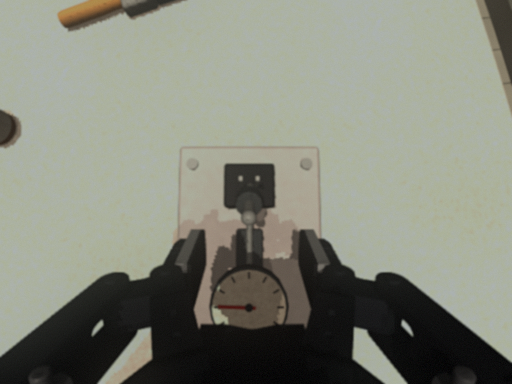

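The view shows the lever leaning forward with its collar down: ball at (250,216), and depth puts the collar 32 mm below it. The gauge is forward, and the needle points left at (218,307), about 4.7 rad. Next is the crank.

```bash
python3 - <<'E'
from geo import *
plan([((518,-36,330),YS,50),((518,-36,330),YS,50,3)])
E
```

```text
[[-32,-16.3,-19.5,0,-0.1,0,50],[-33.8,-16.3,-16.3,0,-0.1,0,50],[-35.2,-16.3,-12.8,0,-0.1,0,50],[-36.4,-16.3,-9.2,0,-0.1,0,50],[0,0,0,0,0,0,50],[0,0,0,0,0,0,50],[0,0,0,0,0,0,50]]
```

>>> arm_command([
  [-32,-16.3,-19.5,0,-0.1,0,50],
  [-33.8,-16.3,-16.3,0,-0.1,0,50],
  [-35.2,-16.3,-12.8,0,-0.1,0,50],
  [-36.4,-16.3,-9.2,0,-0.1,0,50],
  [0,0,0,0,0,0,50],
  [0,0,0,0,0,0,50],
  [0,0,0,0,0,0,50],
])

```text
t: 29.48
position: [518.6, -34.6, 329.2]
orientation: [-2.395, -2.031, -0.001]
contact_force: [-0.0, 0.3, 0.8]
finger_gap: 50.1
finger_force: 0.0
```

```bash
cat > needle.py <<'E'
from wm import *
from geo import AX,U,XS,YS
def needle(cam,f=None):
    f=f or grab(cam); C=AX+146*U; C=C+[0,0,91]
    c=f['color'].astype(int); v,u=np.mgrid[0:384,0:512]
    pc=proj(f,C)[0]
    W=at_z(f,np.c_[u.ravel(),v.ravel()],91).reshape(384,512,3)-C
    red=((c[...,0]-np.maximum(c[...,1],c[...,2]))>25)&(np.hypot(W[...,0],W[...,1])<34)
    if red.sum()<3: return red.sum(),None,pc
    w=(c[...,0]-np.maximum(c[...,1],c[...,2]))[red]; a=W[red]@U; b=W[red]@XS   # b to the right seen from above with U up
    ma,mb=np.average(a,weights=w),np.average(b,weights=w)
    ang=np.arctan2(mb,ma)%(2*np.pi)   # clockwise from U
    q=np.c_[a-ma,b-mb]; e,V=np.linalg.eigh((q*w[:,None]).T@q); ax=V[:,1]; ax=ax*np.sign(ax@[np.cos(ang),np.sin(ang)])
    return red.sum(),round(ang,2),round(np.arctan2(ax[1],ax[0])%(2*np.pi),2),np.hypot(ma,mb).round(1)
E
python3 - <<'E'
from needle import *
f=grab('wrist','w8.png'); p,M=cur(); print(p,M[:,2]); P=cloud(f); wrist_measure(f)
Q=P[(P[...,2]>92)&(P[...,2]<102)&(np.hypot(P[...,0]-585,P[...,1]+31)<90)]; print('crank top',len(Q),Q.mean(0),Q.min(0),Q.max(0))
print('wrist',needle('wrist',f)); print('top',needle('top')); print('side',needle('side',grab('side','side1.png')))
d=(P[...,2]>84)&(P[...,2]<97)&(P[...,1]>70)&(P[...,1]<180)&(P[...,0]>560)&(P[...,0]<660)
for x in rects(d,91,f,100): print('dial',x)
for a in finder.pinpoint('wrist','plunger_tip')[:3]: print('plunger',a['score'],at_z(f,[a['centre']],48))
E
```

```text
[518.6 -34.8 329.2] [-0.  0. -1.]
disc 57.80755371612565 ((586.0421142578125, -26.87457847595215), 94.80005645751953) ((586.1294555664062, -26.673213958740234), (188.4134521484375, 189.06613159179688), 51.77199935913086)
high [516.6 -36.4] ((516.6342163085938, -36.21858596801758), (25.596046447753906, 18.70804786682129), 80.61652374267578) 596
crank top 430 [517.3 -32.9  97. ] [508.4 -42.2  92. ] [526.1 -25.2 101.3]
wrist (np.int64(0), None, array([355.3, -36.3]))
top (np.int64(4), np.float64(4.75), np.float64(4.51), np.float64(11.1))
side (np.int64(3), np.float64(4.95), np.float64(5.27), np.float64(18.2))
dial (array([603.5,  88.7]), ((603.2973022460938, 87.65514373779297), (9.05533504486084, 41.25828552246094), 82.03645324707031), np.int32(676))
plunger 0.58 [[601.1  68.2  48. ]]
```

View pics/w8.png

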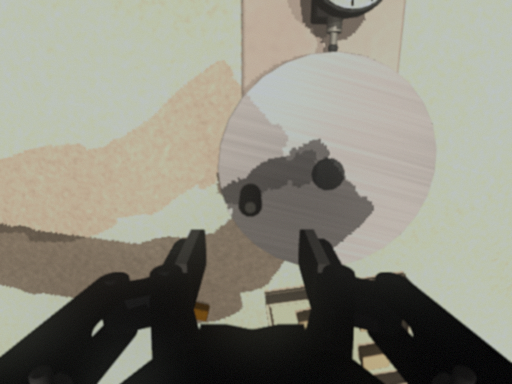

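The view shows the clear disc with the crank at (250,199), the hub at (327,173), the plunger on the rim at (334,45) and the bar at (202,312). Next I'll grip the crank.

>>> arm_command([
  [0.6,-1.4,25,0,0,0,50],
  [0,0,25,0,0,0,45],
  [0,0,20,0,0,0,40],
  [0,0,13,0,0,0,40],
  [0,0,6,0,0,0,40],
  [0,0,0,0,0,0,40],
  [0,0,0,0,0,0,0],
  [0,0,0,0,0,0,0],
  [0,0,0,0,0,0,0],
], squeeze=30)

```text
t: 30.8
position: [516.9, -34.9, 241.2]
orientation: [2.397, 2.03, 0.001]
contact_force: [-1.4, -0.1, 5.5]
finger_gap: 17.3
finger_force: 29.4
```

```bash
sed -i 's/>25)/>14)/' needle.py; python3 - <<'E'
from needle import *
s=ctrl.read_state(); p,M=cur(); print(p,M[:,2],s['contact_force'],s['finger_gap'])
print('top',needle('top')); print('side',needle('side'))
r=p-AX; print('rad',np.hypot(*r[:2]),'ang',np.rad2deg(np.arctan2(r[1],r[0]))%360)
a0=np.arctan2(r[1],r[0])
def circ(d1,d2,n): return [(AX+[68*np.cos(a0+d),68*np.sin(a0+d),p[2]],M,0,1) for d in np.deg2rad(np.linspace(d1,d2,n+1)[1:])]
st=(AX+[68*np.cos(a0),68*np.sin(a0),p[2]],M)
st=plan(circ(0,360,36),start=st)
E
```

```text
[516.9 -34.9 241.2] [ 0. -0. -1.] [-1.4 -0.1  5.5] 17.26562303706507
top (np.int64(8), np.float64(4.77), np.float64(4.67), np.float64(13.2))
side (np.int64(11), np.float64(4.94), np.float64(4.69), np.float64(15.1))
rad 68.65377547457899 ang 182.98991718419472
[[-11.3,3.6,0,0,0,0,0],[-10.5,5.4,0,0,0,0,0],[-9.4,7.2,0,0,0,0,0],[-8,8.8,0,0,0,0,0],[-6.4,10,0,0,0,0,0],[-4.6,10.9,0,0,0,0,0],[-2.5,11.6,0,0,0,0,0],[-0.6,11.8,0,0,0,0,0],[1.6,11.8,0,0,0,0,0],[3.5,11.3,0.1,0,0,0,0]]

[[5.5,10.5,0,0,0,0,0],[7.2,9.4,0,0,0,0,0],[8.7,8,0,0,0,0,0],[10,6.4,0,0,0,0,0],[11,4.5,0,0,0,0,0],[11.6,2.6,0,0,0,0,0],[11.8,0.5,0,0,0,0,0],[11.8,-1.5,0,0,0,0,0],[11.3,-3.6,0,0,0,0,0],[10.5,-5.4,0,0,0,0,0]]

[[9.4,-7.2,0,0,0,0,0],[8,-8.8,0,0,0,0,0],[6.4,-10,0,0,0,0,0],[4.5,-10.9,0,0,0,0,0],[2.6,-11.6,-0.1,0,0,0,0],[0.5,-11.8,0,0,0,0,0],[-1.5,-11.8,0,0,0,0,0],[-3.6,-11.3,0,0,0,0,0],[-5.4,-10.5,0,0,0,0,0],[-7.3,-9.4,0,0,0,0,0]]

[[-8.7,-8,0,0,0,0,0],[-10,-6.4,0,0,0,0,0],[-10.9,-4.5,0,0,0,0,0],[-11.6,-2.6,0,0,0,0,0],[-11.8,-0.5,0,0,0,0,0],[-11.8,1.5,0,0,0,0,0]]
```

```bash
cat > rd.py <<'E'
from needle import *
import json
t,s_=needle('top'),needle('side'); s=ctrl.read_state(); p,M=cur(); r=p-AX
th=np.rad2deg(np.arctan2(r[1],r[0]))%360
print('crank ang %.1f r %.1f'%(th,np.hypot(*r[:2])),'top',t,'side',s_,'F',s['contact_force'],'gap',round(s['finger_gap'],1))
open('log.txt','a').write(json.dumps([float(th),p.tolist(),[float(x) if x is not None and np.isscalar(x) else -1 for x in t],[float(x) if x is not None and np.isscalar(x) else -1 for x in s_]])+'\n')
E
python3 rd.py
```

```text
crank ang 183.0 r 68.7 top (np.int64(8), np.float64(4.77), np.float64(4.67), np.float64(13.1)) side (np.int64(11), np.float64(4.94), np.float64(4.7), np.float64(15.1)) F [-1.6  0.4  5.3] gap 17.1
```

>>> arm_command([
  [-11.3,3.6,0,0,0,0,0],
  [-10.5,5.4,0,0,0,0,0],
  [-9.4,7.2,0,0,0,0,0],
])

```text
t: 31.38
position: [527.2, -66.5, 241.2]
orientation: [-2.393, -2.032, -0.002]
contact_force: [-2.5, 4.9, 5.6]
finger_gap: 17.4
finger_force: 29.7
```

```bash
python3 rd.py
```

```text
crank ang 213.5 r 68.2 top (np.int64(11), np.float64(4.73), np.float64(4.75), np.float64(14.2)) side (np.int64(13), np.float64(4.94), np.float64(4.71), np.float64(12.3)) F [ 1.  -0.6  4.2] gap 17.0
```

>>> arm_command([
  [-8,8.8,0,0,0,0,0],
  [-6.4,10,0,0,0,0,0],
  [-4.6,10.9,0,0,0,0,0],
])

```text
t: 31.85
position: [553.3, -90.6, 241.2]
orientation: [-2.393, -2.031, 0.0]
contact_force: [-3.4, 4.9, 8.1]
finger_gap: 17.1
finger_force: 30.0
```

```bash
python3 rd.py
```

```text
crank ang 243.5 r 67.6 top (np.int64(10), np.float64(4.29), np.float64(4.29), np.float64(12.8)) side (np.int64(12), np.float64(4.41), np.float64(4.19), np.float64(12.8)) F [2.3 0.4 4.4] gap 16.8
```

>>> arm_command([
  [-2.5,11.6,0,0,0,0,0],
  [-0.6,11.8,0,0,0,0,0],
  [1.6,11.8,0,0,0,0,0],
])

```text
t: 32.33
position: [587.5, -98.3, 241.2]
orientation: [-2.394, -2.03, 0.003]
contact_force: [-5.1, 2.2, 10.2]
finger_gap: 17.3
finger_force: 30.4
```

```bash
python3 rd.py
```

```text
crank ang 273.4 r 67.0 top (np.int64(12), np.float64(3.53), np.float64(3.53), np.float64(11.1)) side (np.int64(6), np.float64(3.57), np.float64(3.47), np.float64(10.0)) F [1.3 1.8 6.4] gap 16.9
```

>>> arm_command([
  [3.5,11.3,0,0,0,0,0],
  [5.5,10.5,0,0,0,0,0],
  [7.2,9.4,0,0,0,0,0],
])

```text
t: 32.8
position: [620.7, -88.2, 241.1]
orientation: [-2.396, -2.029, 0.006]
contact_force: [-6.0, 1.3, 11.9]
finger_gap: 16.9
finger_force: 30.6
```

```bash
python3 rd.py
```

```text
crank ang 303.6 r 66.8 top (np.int64(8), np.float64(2.57), np.float64(2.63), np.float64(12.3)) side (np.int64(13), np.float64(2.44), np.float64(2.58), np.float64(10.9)) F [0.2 2.9 6.8] gap 17.2
```

>>> arm_command([
  [8.7,8,0,0,0,0,0],
  [10,6.4,0,0,0,0,0],
  [11,4.5,0,0,0,0,0],
])

```text
t: 33.28
position: [644.5, -63.4, 241.2]
orientation: [2.398, 2.029, -0.008]
contact_force: [-4.8, -3.1, 11.1]
finger_gap: 17.0
finger_force: 30.5
```

```bash
python3 rd.py
```

```text
crank ang 333.8 r 67.0 top (np.int64(10), np.float64(1.85), np.float64(1.87), np.float64(12.2)) side (np.int64(13), np.float64(1.55), np.float64(1.7), np.float64(10.7)) F [-1.6  1.2  6.9] gap 16.6
```

>>> arm_command([
  [11.6,2.6,0,0,0,0,0],
  [11.8,0.5,0,0,0,0,0],
  [11.8,-1.5,0,0,0,0,0],
])

```text
t: 33.75
position: [652.9, -30.0, 241.2]
orientation: [2.397, 2.026, -0.005]
contact_force: [-0.6, -4.5, 7.7]
finger_gap: 16.8
finger_force: 30.1
```

```bash
python3 rd.py
```

```text
crank ang 3.7 r 67.4 top (np.int64(10), np.float64(1.36), np.float64(1.31), np.float64(13.9)) side (np.int64(12), np.float64(1.07), np.float64(1.22), np.float64(9.7)) F [-0.5  0.9  7.4] gap 17.1
```

>>> arm_command([
  [11.3,-3.6,0,0,0,0,0],
  [10.5,-5.4,0,0,0,0,0],
  [9.4,-7.2,0,0,0,0,0],
])

```text
t: 34.22
position: [642.9, 4.8, 241.3]
orientation: [2.396, 2.027, 0.002]
contact_force: [3.1, -2.5, 5.6]
finger_gap: 17.1
finger_force: 29.9
```

```bash
python3 rd.py
```

```text
crank ang 35.0 r 68.1 top (np.int64(12), np.float64(1.35), np.float64(1.34), np.float64(12.2)) side (np.int64(18), np.float64(1.49), np.float64(0.19), np.float64(9.8)) F [-0.3  0.4  7.1] gap 17.1
```

>>> arm_command([
  [8,-8.8,0,0,0,0,0],
  [6.4,-10,0,0,0,0,0],
  [4.5,-10.9,0,0,0,0,0],
])

```text
t: 34.7
position: [616.3, 29.9, 241.3]
orientation: [2.396, 2.03, 0.004]
contact_force: [4.2, -2.2, 5.2]
finger_gap: 17.1
finger_force: 29.9
```

```bash
python3 rd.py
```

```text
crank ang 65.2 r 68.8 top (np.int64(10), np.float64(1.76), np.float64(1.73), np.float64(11.9)) side (np.int64(42), np.float64(3.71), np.float64(3.9), np.float64(9.0)) F [-1.5  1.   9.4] gap 16.9
```

>>> arm_command([
  [2.6,-11.6,0,0,0,0,0],
  [0.5,-11.8,0,0,0,0,0],
  [-1.5,-11.8,0,0,0,0,0],
])

```text
t: 35.17
position: [581.6, 37.7, 241.3]
orientation: [2.396, 2.031, 0.006]
contact_force: [6.0, -0.7, 4.9]
finger_gap: 17.4
finger_force: 29.9
```

```bash
python3 rd.py
```

```text
crank ang 95.0 r 69.3 top (np.int64(11), np.float64(2.49), np.float64(2.49), np.float64(11.9)) side (np.int64(1), None, array([265.1, 168. ])) F [-0.8  0.2 10.5] gap 16.9
```

>>> arm_command([
  [-3.6,-11.3,0,0,0,0,0],
  [-5.4,-10.5,0,0,0,0,0],
  [-7.3,-9.4,0,0,0,0,0],
])

```text
t: 35.65
position: [548.3, 27.3, 241.2]
orientation: [-2.396, -2.032, -0.008]
contact_force: [6.3, 0.8, 4.0]
finger_gap: 17.2
finger_force: 29.9
```

```bash
python3 rd.py
```

```text
crank ang 124.4 r 69.3 top (np.int64(13), np.float64(3.41), np.float64(3.42), np.float64(11.3)) side (np.int64(0), None, array([265.1, 168. ])) F [-0.3 -0.8 10.1] gap 17.3
```

>>> arm_command([
  [-8.7,-8,0,0,0,0,0],
  [-10,-6.4,0,0,0,0,0],
  [-10.9,-4.5,0,0,0,0,0],
])

```text
t: 36.12
position: [524.8, 2.2, 241.2]
orientation: [-2.393, -2.033, -0.01]
contact_force: [5.8, 2.4, 4.1]
finger_gap: 17.2
finger_force: 29.9
```

```bash
python3 rd.py
```

```text
crank ang 153.6 r 69.2 top (np.int64(10), np.float64(4.19), np.float64(4.22), np.float64(12.3)) side (np.int64(0), None, array([265.1, 168. ])) F [ 1.1 -2.5 10. ] gap 17.0
```

>>> arm_command([
  [-11.6,-2.6,0,0,0,0,0],
  [-11.8,-0.5,0,0,0,0,0],
  [-11.8,1.5,0,0,0,0,0],
])

```text
t: 36.6
position: [516.6, -31.6, 241.2]
orientation: [-2.39, -2.033, -0.007]
contact_force: [2.2, 6.1, 8.4]
finger_gap: 16.7
finger_force: 30.2
```

```bash
python3 rd.py
```

```text
crank ang 182.7 r 68.8 top (np.int64(10), np.float64(4.69), np.float64(4.67), np.float64(12.4)) side (np.int64(9), np.float64(4.94), np.float64(4.62), np.float64(16.2)) F [ 2.5 -0.8  8.7] gap 16.9
```

```bash
python3 - <<'E'
from needle import *
import json
from scipy.optimize import least_squares
L=[json.loads(l) for l in open('log.txt')]
P=np.array([l[1] for l in L]); x=least_squares(lambda q:np.hypot(P[:,0]-q[0],P[:,1]-q[1])-q[2],[585,-31,68]).x; print('axis',x)
th=np.arctan2(P[:,1]-x[1],P[:,0]-x[0])
for nm,ix,c in [('top cent',2,1),('top axis',2,2),('side cent',3,1)]:
    y=np.array([l[ix][c] if len(l[ix])>c else np.nan for l in L]); ok=(y>1)
    if ix==3: ok&=(np.arange(len(L))<8)|(np.arange(len(L))>12)
    r=least_squares(lambda q:q[0]+q[1]*np.cos(th-q[2])[ok]-y[ok],[3,1.7,3.4],loss='soft_l1',f_scale=.15)
    print(nm,r.x,'deg',np.rad2deg(r.x[2])%360,'mm',r.x[1]/.6,'mean mm',r.x[0]/.6,'res',r.fun.round(2))
s=ctrl.read_state(); print(s['t'],s['position'],s['contact_force'],np.rad2deg(th[-1])%360, s['joint_positions'])
E
```

```text
axis [584.8 -30.3  68.1]
top cent [3.  1.8 3.5] deg 200.83569441158122 mm 2.922528996442581 mean mm 5.03316016957165 res [-0.1 -0.  -0.  -0.   0.1 -0.  -0.  -0.  -0.   0.   0.   0.   0. ]
top axis [3.  1.8 3.5] deg 201.2751358470047 mm 2.9212673875209516 mean mm 5.025030573451045 res [ 0. -0.  0.  0.  0. -0.  0. -0.  0.  0. -0. -0.  0.]
side cent [3.1 2.  3.4] deg 194.80152100522162 mm 3.265361449907452 mean mm 5.162050431198252 res [ 0.1  0.  -0.  -0.1  0.   0.1  0.1 -0.2]
36.7 [516.7 -34.5 241.1] [ 2.5 -0.8  8.7] 183.58205216221756 [ 0.2  0.8 -0.4  2.   0.7  0.4 -0.9]
```

>>> arm_command([
  [-6.7,1.5,0,0,0,0,0],
  [-6.5,2.5,0,0,0,0,0],
  [-6,3.7,0,0,0,0,0],
  [0,0,0,0,0,0,0],
  [0,0,0,0,0,0,0],
])

```text
t: 37.33
position: [521.0, -53.9, 241.1]
orientation: [-2.395, -2.031, -0.001]
contact_force: [2.1, -0.0, 9.3]
finger_gap: 17.2
finger_force: 30.4
```

```bash
sed -i 's/585.5,-31.3/584.8,-30.3/' geo.py; python3 rd.py
```

```text
crank ang 200.3 r 68.0 top (np.int64(8), np.float64(4.75), np.float64(4.73), np.float64(12.9)) side (np.int64(14), np.float64(4.97), np.float64(4.76), np.float64(11.7)) F [ 1.9 -0.2  9.3] gap 17.0
```

>>> arm_command([
  [0,0,0,0,0,0,35],
  [0,0,0,0,0,0,40],
  [0,0,-20,0,0,0,40],
  [0,0,-40,0,0,0,40],
  [-30,-20,-40,0,0,0,50],
  [-30,-20,-10,0,0,0,60],
  [0,0,0,0,0,0,60],
  [0,0,0,0,0,0,60],
])

```text
t: 38.42
position: [471.9, -107.3, 350.2]
orientation: [-2.396, -2.03, 0.001]
contact_force: [0.6, 0.8, 0.2]
finger_gap: 60.4
finger_force: 0.0
```

```bash
python3 - <<'E'
from needle import *
f=grab('wrist','w9.png'); t=grab('top','top3.png'); print('needle',needle('top',t))
P=cloud(f); Q=P[(P[...,2]>92)&(P[...,2]<102)&(np.hypot(P[...,0]-585,P[...,1]+31)<90)]; m=(Q.min(0)+Q.max(0))/2; print('crank top',len(Q),m,np.rad2deg(np.arctan2(m[1]-AX[1],m[0]-AX[0]))%360)
wrist_measure(f)
for n,F in (('wrist',f),('top',t)):
    g=cv2.cvtColor(F['color'],cv2.COLOR_RGB2HSV); Z=cloud(F)[...,2]
    for x in rects((g[...,1]>120)&(g[...,0]>10)&(g[...,0]<30)&(abs(Z-9)<12),14,F,12): print(n,'bar',x)
    print([(round(a['score'],2),at_z(F,[a['centre']],0)[0]) for a in finder.pinpoint(n,'bar')[:3]])
print(cur()[0])
E
```

```text
needle (np.int64(8), np.float64(4.74), np.float64(4.72), np.float64(12.9))
crank top 445 [520.9 -53.4  96.8] 199.8948122263058
disc 57.85802549720796 ((585.177001953125, -26.736061096191406), 94.88426208496094) ((585.2576293945312, -26.817546844482422), (187.73492431640625, 189.3575439453125), 84.1617431640625)
high [522.6 -54.1] ((522.3999633789062, -54.49063491821289), (18.482425689697266, 21.621810913085938), 80.84425354003906) 521
wrist bar (array([ 394.9, -200.8]), ((395.4461975097656, -201.40863037109375), (22.746776580810547, 12.012506484985352), 77.13361358642578), np.int32(156))
[(0.76, array([ 386.8, -200.8,    0. ]))]
top bar (array([ 382.2, -199.8]), ((382.6038818359375, -200.02320861816406), (13.067159652709961, 33.75321960449219), 63.59120178222656), np.int32(46))
[(0.56, array([ 377.4, -202.5,    0. ]))]
[ 472.4 -106.8  350.1]
```

View pics/w9.png

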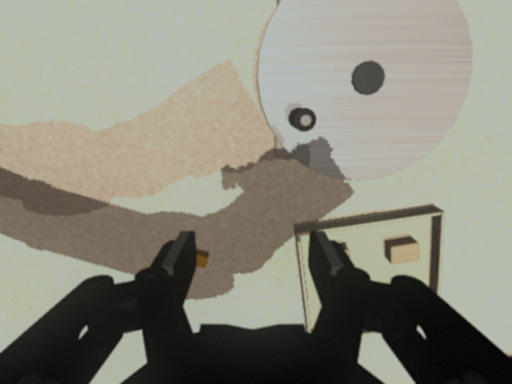

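The view shows the crank at (302,119), and the bar, partly hidden at (202,259), has been knocked to about (382,-200). I'll look at it from closer.

>>> arm_command([
  [-50,-23,0,0,0,0,60],
  [-50,-23,0,0,0,0,60],
  [-50,-24,0,0,0,0,60],
  [0,0,0,0,0,0,60],
  [0,0,0,0,0,0,60],
])

```text
t: 39.25
position: [378.9, -243.7, 350.6]
orientation: [-2.397, -2.031, -0.002]
contact_force: [-0.7, -0.3, 0.6]
finger_gap: 59.7
finger_force: 0.0
```

```bash
python3 - <<'E'
from needle import *
f=grab('wrist','w10.png'); print(cur()[0])
g=cv2.cvtColor(f['color'],cv2.COLOR_RGB2HSV); P=cloud(f); Z=P[...,2]
m=(Z>9)&(Z<20)&(np.hypot(P[...,0]-382,P[...,1]+200)<45)
for x in rects(m,14,f,40): print('bar depth',x)
for x in rects((g[...,1]>120)&(g[...,0]>10)&(g[...,0]<30)&(abs(Z-12)<7),14,f,40): print('bar',x)
E
```

```text
[ 379.4 -243.   350.7]
bar depth (array([ 382.4, -199.8]), ((382.4353332519531, -199.84193420410156), (15.16572093963623, 35.43992614746094), 63.8716926574707), np.int32(488))
bar (array([ 382.7, -199.6]), ((382.9185485839844, -199.71292114257812), (15.283515930175781, 34.7208366394043), 64.17532348632812), np.int32(481))
```

```bash
python3 - <<'E'
from geo import *
y=np.deg2rad(64)
s=plan([((382.5,-199.8,230),y,60),((382.5,-199.8,182),y,60,3),((382.5,-199.8,176),y,60,1),((382.5,-199.8,176),y,60,1),((382.5,-199.8,176),y,0,4)]); print('lift')
Q=AX+85*U; print(Q)
s=plan([((382.5,-199.8,300),y,0,4),((*Q[:2],300),YS,0)],start=s)
E
```

```text
[[14.4,-1.3,40.2,0,0,0.097,60],[14.1,-2.8,40.3,0,-0.001,0.097,60],[13.9,-4,40.2,0.001,0,0.097,60],[0,0,16,0,0,0,60],[0,0,16,0,0,0,60],[0,0,16,0,0,0,60],[0,0,6,0,0,0,60],[0,0,0,0,0,0,60],[0,0,0,0,0,0,0],[0,0,0,0,0,0,0]]

[[0,0,0,0,0,0,0],[0,0,0,0,0,0,0]]

lift
[598.8290465   53.53427613   0.        ]
[[0,0,-31,0,0,0,0],[0,0,-31,0,0,0,0],[0,0,-31,0,0,0,0],[0,-0.1,-31,0,0,0,0],[46.1,11.9,0,0,0,-0.041,0],[45.5,13.8,0,0,0,-0.041,0],[45,15.6,0,0,0,-0.042,0],[44.2,17.6,0,0,0,-0.041,0],[43.5,19.3,0,0,0,-0.041,0],[42.7,21,0,0,0,-0.041,0]]

[[41.7,22.9,0,0,0,-0.041,0]]
```

>>> arm_command([
  [14.4,-1.3,40.2,0,0,0.097,60],
  [14.1,-2.8,40.3,0,0,0.097,60],
  [13.9,-4,40.2,0,0,0.097,60],
  [0,0,16,0,0,0,60],
  [0,0,16,0,0,0,60],
  [0,0,12,0,0,0,60],
  [0,0,7,0,0,0,60],
  [0,0,3,0,0,0,60],
  [0,0,0,0,0,0,60],
  [0,0,0,0,0,0,0],
], squeeze=50)

```text
t: 40.55
position: [382.6, -201.8, 188.9]
orientation: [-2.66, -1.659, 0.012]
contact_force: [-1.7, 0.6, 0.2]
finger_gap: 42.8
finger_force: 0.0
```

>>> arm_command([
  [0,0,0,0,0,0,0],
  [0,0,0,0,0,0,0],
  [0,0,0,0,0,0,0],
  [0,0,-31,0,0,0,0],
  [0,0,-31,0,0,0,0],
  [0,0,-31,0,0,0,0],
  [0,0,-31,0,0,0,0],
  [0,0,0,0,0,0,0],
])

```text
t: 41.55
position: [384.5, -203.3, 303.0]
orientation: [2.664, 1.656, -0.006]
contact_force: [0.3, -0.3, -0.2]
finger_gap: 0.2
finger_force: 0.0
```

```bash
python3 - <<'E'
from needle import *
np.set_printoptions(precision=3,suppress=True)
s=ctrl.read_state(); print(s['position'],s['joint_positions'])
f=grab('top'); g=cv2.cvtColor(f['color'],cv2.COLOR_RGB2HSV); P=cloud(f); Z=P[...,2]
for x in rects((g[...,1]>120)&(g[...,0]>10)&(g[...,0]<30)&(abs(Z-12)<12),14,f,12): print('bar',x)
print(finder.pinpoint('top','bar'))
E
```

```text
[ 384.492 -203.257  302.976] [ 0.728  0.694 -0.557  2.206  0.861  0.47  -0.98 ]
bar (array([ 382.207, -199.911]), ((381.98040771484375, -199.71359252929688), (13.067159652709961, 32.361019134521484), 63.59120178222656), np.int32(45))
[{'centre': [328.3, 243.8], 'score': 0.57}]
```

>>> arm_command([
  [0,0,30,0,0,0,60],
  [0,0,30,0,0,0,60],
  [0,0,20,0,0,0,60],
  [0,0,20,0,0,0,60],
  [0,0,10,0,0,0,60],
  [0,0,0,0,0,0,60],
  [0,0,0,0,0,0,60],
])

```text
t: 42.52
position: [383.9, -203.5, 193.0]
orientation: [2.665, 1.658, -0.009]
contact_force: [0.7, -0.5, 0.5]
finger_gap: 60.0
finger_force: 0.0
```

```bash
python3 - <<'E'
from needle import *
np.set_printoptions(precision=3,suppress=True)
s=ctrl.read_state(); p,M=cur(); print(p,M[:,2],np.rad2deg(np.arctan2(M[1,0],M[0,0])),s['joint_positions'],s['finger_gap'])
E
```

```text
[ 383.948 -203.511  193.035] [-0.003 -0.005 -1.   ] 63.77264033689917 [ 0.452  0.896 -0.118  2.265  1.723  0.099 -1.803] 59.993690356798794
```

The bar is untouched. Joint 6 is at 0.10, near its 0.04 limit, so the arm stopped short. I'll tilt the tool 0.2 rad towards the base, grip across the bar's 16 mm width, and lay the bar pointing at the plunger.

```bash
cat > barp.py <<'E'
from geo import *
def pose(c,yaw,zt,tilt=-0.2):
    M=down(yaw)@R.from_rotvec([0,tilt,0]).as_matrix(); return np.array([c[0],c[1],zt])-173*M[:,2], M
E
python3 - <<'E'
from barp import *
b=(382.5,-199.8); y=np.deg2rad(-26)
p,M=cur()
s=plan([(p+[20,-10,70],M,50),(*pose(b,y,80),50),(*pose(b,y,80),50,2)]); print('down'); 
s=plan([(*pose(b,y,4.5),50,5)],start=s)
E
```

```text
[[-0.3,11.2,-35,0,0,0,50],[-0.3,11.1,-35,0,0,0,50],[0.3,0.8,1.2,0.015,-0.014,0.142,50],[0.4,0.8,1.2,0.014,-0.014,0.142,50],[0.5,0.8,1.2,0.015,-0.013,0.142,50],[0.7,0.6,1.2,0.015,-0.014,0.141,50],[0.8,0.6,1.1,0.014,-0.014,0.142,50],[0.8,0.5,1.2,0.015,-0.014,0.142,50],[1,0.4,1.1,0.015,-0.014,0.142,50],[1,0.3,1.1,0.014,-0.013,0.142,50]]

[[1,0.1,1,0.015,-0.014,0.142,50],[1.1,0.1,1.1,0.014,-0.014,0.142,50],[1,-0.2,1.1,0.015,-0.014,0.142,50],[0,0,0,0,0,0,50],[0,0,0,0,0,0,50]]

down
[[3,0,14.8,0,0,0,50],[3,0,14.8,0,0,0,50],[3,0,14.8,0,0,0,50],[3,0,14.8,0,0,0,50],[3,0,14.8,0,0,0,50]]
```

>>> arm_command([
  [-0.3,11.2,-35,0,0,0,50],
  [-0.3,11.1,-35,0,0,0,50],
  [0.3,0.8,1.2,0.015,-0.014,0.142,50],
  [0.4,0.8,1.2,0.014,-0.014,0.142,50],
  [0.5,0.8,1.2,0.015,-0.013,0.142,50],
  [0.7,0.6,1.2,0.015,-0.014,0.141,50],
  [0.8,0.6,1.1,0.014,-0.014,0.142,50],
  [0.8,0.5,1.2,0.015,-0.014,0.142,50],
  [1,0.4,1.1,0.015,-0.014,0.142,50],
  [1,0.3,1.1,0.014,-0.013,0.142,50],
])

```text
t: 43.78
position: [405.9, -214.3, 221.1]
orientation: [-3.125, 0.056, 0.2]
contact_force: [-0.2, -0.2, 0.5]
finger_gap: 50.0
finger_force: 0.0
```

>>> arm_command([
  [1,0.1,1,0.015,-0.014,0.142,50],
  [1.1,0.1,1.1,0.014,-0.014,0.142,50],
  [1,-0.2,1.1,0.015,-0.014,0.142,50],
  [0,0,0,0,0,0,50],
  [0,0,0,0,0,0,50],
])

```text
t: 44.4
position: [408.5, -214.8, 217.3]
orientation: [-3.024, 0.704, 0.261]
contact_force: [-0.2, 0.6, -0.9]
finger_gap: 50.2
finger_force: 0.0
```

```bash
python3 - <<'E'
from barp import *
np.set_printoptions(precision=3,suppress=True)
s=ctrl.read_state(); p,M=cur(); print(p,s['joint_positions'])
b=(382.5,-199.8); y=np.deg2rad(-26)
q,T=pose(b,y,80); print(q,R.from_matrix(M.T@T).as_rotvec())
plan([(*pose(b,y,40),50,2),(*pose(b,y,4.5),50,4),(*pose(b,y,4.5),50,2)])
E
```

```text
[ 408.465 -214.807  217.318] [ 0.504  0.861 -0.196  2.103  0.393  0.386 -2.045]
[ 413.391 -214.867  249.552] [ 0.012 -0.031 -0.005]
[[2.8,-1.1,3.4,0.006,-0.015,-0.002,50],[2.9,-1.1,3.4,0.006,-0.016,-0.003,50],[1.8,0,8.7,0,0,0,50],[1.7,0,8.7,0,0,0,50],[1.8,0,8.7,0,0,0,50],[1.8,0,8.7,0,0,0,50],[0,0,0,0,0,0,50],[0,0,0,0,0,0,50]]
```

>>> arm_command([
  [2.8,-1.1,3.4,0.006,-0.015,-0.002,50],
  [2.9,-1.1,3.4,0.006,-0.016,-0.003,50],
  [1.8,0,8.7,0,0,0,50],
  [1.7,0,8.7,0,0,0,50],
  [1.8,0,8.7,0,0,0,50],
  [1.8,0,8.7,0,0,0,50],
  [0,0,0,0,0,0,50],
  [0,0,0,0,0,0,50],
])

```text
t: 45.4
position: [413.5, -214.8, 173.9]
orientation: [-3.002, 0.696, 0.302]
contact_force: [0.9, 0.7, 0.6]
finger_gap: 50.0
finger_force: 0.0
```

```bash
python3 - <<'E'
from barp import *
np.set_printoptions(precision=3,suppress=True)
s=ctrl.read_state(); p,M=cur(); print(p,s['joint_positions'],s['contact_force'])
q,T=pose((382.5,-199.8),np.deg2rad(-26),4.5); print('err tool',M.T@(q-p),R.from_matrix(M.T@T).as_rotvec())
E
```

```text
[ 413.501 -214.835  173.877] [ 0.497  0.953 -0.185  2.077  0.404  0.348 -2.048] [0.91  0.719 0.643]
err tool [-0.117  0.076 -0.154] [-0.     0.    -0.002]
```

On target. Closing and lifting.

>>> arm_command([
  [0,0,0,0,0,0,0],
  [0,0,0,0,0,0,0],
  [0,0,0,0,0,0,0],
  [0,0,0,0,0,0,0],
  [-2,0,-10,0,0,0,0],
  [-4,0,-20,0,0,0,0],
  [-6,0,-30,0,0,0,0],
  [0,0,0,0,0,0,0],
], squeeze=50)

```text
t: 46.4
position: [414.1, -215.3, 236.9]
orientation: [-3.003, 0.697, 0.296]
contact_force: [-0.4, 0.4, -0.8]
finger_gap: 14.5
finger_force: 48.9
```

```bash
python3 - <<'E'
from barp import *
c=AX+79*U; print(cur()[0])
y=np.deg2rad(-26)
p,M=cur()
s=plan([(*pose((382.5+60,-199.8+60),y,115),0),(*pose((460,-60),np.deg2rad(30),135),0),(*pose(c,YS,135),0),(*pose(c,YS,135),0,2)],vmax=35,wmax=.1)
E
```

```text
[ 414.09412992 -215.26034957  236.86771907]
[[5.6,-26.8,-17.3,0,-0.001,-0.001,0],[5.6,-26.8,-17.4,0,-0.001,-0.001,0],[5.6,-26.7,-17.3,0,-0.001,0,0],[-3.8,-10.8,-1.3,-0.019,0,-0.096,0],[-2.7,-11.1,-1.5,-0.02,0,-0.096,0],[-1.6,-11.2,-1.7,-0.019,0,-0.095,0],[-0.6,-11.3,-1.9,-0.02,0,-0.096,0],[0.5,-11.3,-2.1,-0.019,0,-0.096,0],[1.6,-11.2,-2.4,-0.02,0,-0.096,0],[2.7,-10.9,-2.5,-0.019,0,-0.096,0]]

[[3.6,-10.5,-2.8,-0.019,0,-0.096,0],[4.7,-10.1,-3,-0.02,0,-0.095,0],[5.6,-9.5,-3.2,-0.019,0,-0.096,0],[17.5,-5.7,-3.5,-0.019,0,-0.096,0],[17.9,-3.8,-3.7,-0.02,0,-0.096,0],[18.3,-2.1,-3.6,-0.019,0,-0.096,0],[18.3,-0.2,-3.8,-0.02,0,-0.096,0],[18.3,1.6,-3.6,-0.019,0,-0.096,0],[18.1,3.4,-3.7,-0.02,0,-0.096,0],[17.6,5.2,-3.5,-0.019,0,-0.096,0]]

[[17.1,6.9,-3.5,-0.019,-0.001,-0.096,0],[16.3,8.6,-3.3,-0.02,0,-0.096,0],[0,0,0,0,0,0,0],[0,0,0,0,0,0,0]]
```

>>> arm_command([
  [5.6,-26.8,-17.3,0,0,0,0],
  [5.6,-26.8,-17.4,0,0,0,0],
  [5.6,-26.7,-17.3,0,0,0,0],
  [-3.8,-10.8,-1.3,-0.019,0,-0.096,0],
  [-2.7,-11.1,-1.5,-0.02,0,-0.096,0],
  [-1.6,-11.2,-1.7,-0.019,0,-0.096,0],
  [-0.6,-11.3,-1.9,-0.02,0,-0.096,0],
  [0.5,-11.3,-2.1,-0.019,0,-0.096,0],
  [1.6,-11.2,-2.4,-0.02,0,-0.096,0],
  [2.7,-10.9,-2.5,-0.019,0,-0.096,0],
])

```text
t: 47.65
position: [484.5, -75.9, 295.9]
orientation: [3.082, 0.361, -0.312]
contact_force: [0.7, 0.4, 0.1]
finger_gap: 14.4
finger_force: 48.9
```

>>> arm_command([
  [3.6,-10.5,-2.8,-0.019,0,-0.096,0],
  [4.7,-10.1,-3,-0.02,0,-0.095,0],
  [5.6,-9.5,-3.2,-0.019,0,-0.096,0],
  [0,0,0,0,0,0,0],
])

```text
t: 48.15
position: [489.5, -41.7, 302.2]
orientation: [2.972, 0.797, -0.299]
contact_force: [0.1, 0.3, -1.9]
finger_gap: 14.5
finger_force: 48.9
```

```bash
python3 - <<'E'
from barp import *
c=AX+79*U; s=ctrl.read_state(); print(s['position'],s['joint_positions'],s['finger_gap'])
plan([(*pose(c,YS,135),0),(*pose(c,YS,135),0,2)],vmax=35,wmax=.1)
E
```

```text
[489.52969693 -41.71218809 302.19517935] [ 0.25004516  0.75137797 -0.47727107  1.97342505  0.58411825  0.76447379
 -1.67291992] 14.526380022542737
[[17.4,-5.5,-3.8,-0.02,0,-0.096,0],[17.9,-3.8,-3.9,-0.019,0,-0.096,0],[18.1,-1.9,-3.9,-0.02,0,-0.096,0],[18.2,-0.2,-4,-0.019,0,-0.096,0],[18.2,1.7,-3.9,-0.02,0,-0.096,0],[17.9,3.6,-3.9,-0.02,0,-0.096,0],[17.4,5.2,-3.8,-0.019,0,-0.096,0],[16.9,7,-3.7,-0.02,0,-0.095,0],[16.2,8.7,-3.5,-0.019,0,-0.096,0],[0,0,0,0,0,0,0]]

[[0,0,0,0,0,0,0]]
```

>>> arm_command([
  [17.4,-5.5,-3.8,-0.02,0,-0.096,0],
  [17.9,-3.8,-3.9,-0.019,0,-0.096,0],
  [18.1,-1.9,-3.9,-0.02,0,-0.096,0],
  [18.2,-0.2,-4,-0.019,0,-0.096,0],
  [18.2,1.7,-3.9,-0.02,0,-0.096,0],
  [17.9,3.6,-3.9,-0.02,0,-0.096,0],
  [17.4,5.2,-3.8,-0.019,0,-0.096,0],
  [16.9,7,-3.7,-0.02,0,-0.095,0],
  [16.2,8.7,-3.5,-0.019,0,-0.096,0],
  [0,0,0,0,0,0,0],
])

```text
t: 49.4
position: [603.9, 80.8, 304.2]
orientation: [2.296, 1.937, -0.23]
contact_force: [0.7, 1.2, -1.2]
finger_gap: 14.4
finger_force: 48.9
```

>>> arm_command([
  [0,0,0,0,0,0,0],
  [0,0,0,0,0,0,0],
])

```text
t: 49.65
position: [603.3, 79.4, 304.6]
orientation: [2.295, 1.936, -0.233]
contact_force: [0.1, -0.4, -1.0]
finger_gap: 14.5
finger_force: 48.9
```

```bash
python3 - <<'E'
from needle import *
from barp import *
f=grab('wrist','w11.png'); s=ctrl.read_state(); print(s['position'],s['joint_positions'],s['finger_gap'])
c=AX+79*U; p,M=cur(); P=cloud(f); Q=(P-p)@M
col=f['color'].astype(int); br=((col[...,0]-col[...,2])>40)&(abs(Q[...,0])<40)&(abs(Q[...,1])<20)&(Q[...,2]>140)&(Q[...,2]<190)
print('bar tool',br.sum(),Q[br].min(0),Q[br].max(0)); W=P[br]-AX; print('bar u',(W@U).min(),(W@U).max(),'x',(W@XS).min(),(W@XS).max(),'z',W[:,2].min(),W[:,2].max())
plan([(*pose(c,YS,72),0,4),(*pose(c,YS,63.8),0,4),(*pose(c,YS,63.8),0,2)])
E
```

```text
[603.4  79.6 304.7] [ 0.1  0.9 -0.6  1.7  0.8  1.  -1.1] 14.240537925879867
bar tool 1833 [-19.2  -7.4 155.9] [ 18.4   7.9 172.3]
bar u 58.782371170894855 95.61474168191985 x -7.3161006205484425 8.006843076411206 z 132.38070180439777 153.45182588220274
[[3.6,-0.1,15.4,0,0,-0.001,0],[3.7,0,15.4,0,0.001,-0.001,0],[3.6,-0.1,15.3,-0.001,0,0,0],[3.6,0,15.4,0,0,-0.001,0],[0.4,0,2,0,0,0,0],[0.4,0,2,0,0,0,0],[0.4,0,2,0,0,0,0],[0.4,0,2.1,0,0,0,0],[0,0,0,0,0,0,0],[0,0,0,0,0,0,0]]
```

View pics/w11.png

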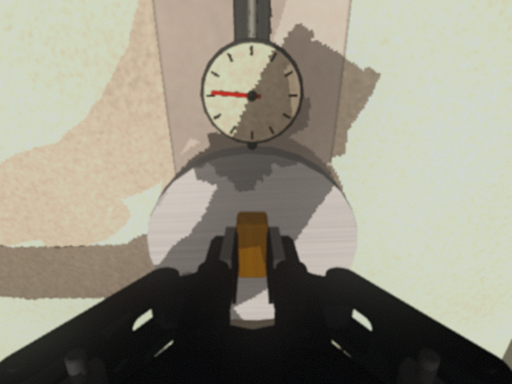

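The view shows the bar held between the pads at (252,245), pointing at the plunger, with the needle at (230,94). Its depth spread suggests it may be tilted, so I'll fit the top face.

```bash
python3 - <<'E'
from needle import *
f=grab('wrist'); p,M=cur(); P=cloud(f); Q=(P-p)@M
col=f['color'].astype(int); br=((col[...,0]-col[...,2])>40)&(abs(Q[...,0])<40)&(abs(Q[...,1])<20)&(Q[...,2]>140)&(Q[...,2]<190)
W=P[br]-AX; u=W@U; z=W[:,2]
for a in range(58,98,3):
    k=abs(u-a)<1.5
    if k.sum(): print(a,k.sum(),np.percentile(z[k],[0,10,50,90,100]))
E
```

```text
58 6 [143.3 143.3 143.3 143.4 143.4]
61 97 [143.  143.4 144.1 144.8 145.1]
64 112 [143.  143.5 144.1 144.7 145.3]
67 109 [142.9 143.6 144.1 144.8 145.2]
70 114 [142.9 143.6 144.2 144.9 145.4]
73 130 [142.9 143.5 144.  144.9 154.4]
76 120 [142.7 143.4 144.1 144.7 145.5]
79 125 [142.9 143.5 144.1 144.7 145.4]
82 126 [142.9 143.5 144.2 144.7 145.8]
85 136 [142.7 143.5 144.1 144.7 147.1]
88 139 [142.9 143.5 144.  144.8 146.3]
91 145 [142.1 143.2 144.  144.7 145.1]
94 447 [132.8 135.  141.2 144.2 145.3]
97 28 [134.3 134.4 137.6 142.5 145. ]
```

>>> arm_command([
  [3.6,0,15.4,0,0,0,0],
  [3.7,0,15.4,0,0,0,0],
  [3.6,0,15.3,0,0,0,0],
  [3.4,0,13.4,0,0,0,0],
  [0.6,0,4,0,0,0,0],
  [0.4,0,2,0,0,0,0],
  [0.4,0,2,0,0,0,0],
  [0.4,0,2,0,0,0,0],
  [0,0,0,0,0,0,0],
  [0,0,0,0,0,0,0],
])

```text
t: 51.0
position: [604.1, 82.4, 233.7]
orientation: [2.294, 1.939, -0.23]
contact_force: [-0.2, 0.2, -0.3]
finger_gap: 13.9
finger_force: 48.9
```

```bash
cat > bz.py <<'E'
from needle import *
f=grab('wrist'); p,M=cur(); P=cloud(f); Q=(P-p)@M; print(p,ctrl.read_state()['contact_force'])
col=f['color'].astype(int); W=P-AX; u=W@U; x=W@XS
br=((col[...,0]-col[...,2])>40)&(u>40)&(u<110)&(abs(x)<30)&(P[...,2]>60)
z=P[...,2]; top=br&(abs(z-np.median(z[br]))<2)
print('top z',np.median(z[br]),'u',np.percentile(u[top],[1,99]),'x',np.percentile(x[top],[1,99]))
d=P[(abs(z-58)<3)&(u>20)&(u<92)&(abs(x)>25)&(abs(x)<60)]; print('disc z',np.median(d[:,2]))
print('needle',needle('wrist',f),needle('top'))
E
python3 bz.py
```

```text
[604.1  82.4 233.7] [-0.3  0.5 -0.6]
top z 72.81543222318759 u [62.9 98.4] x [-6.5  8. ]
disc z 57.77470615951179
needle (np.int64(9020), np.float64(5.3), np.float64(4.82), np.float64(4.6)) (np.int64(7), np.float64(4.73), np.float64(4.78), np.float64(14.4))
```

>>> arm_command([
  [-0.8,0,1,0,0,0,0],
  [0,0,0,0,0,0,0],
  [0,0,0,0,0,0,18],
  [0,0,0,0,0,0,24],
  [0,0,0,0,0,0,30],
  [0,0,0,0,0,0,30],
  [-2,0,-10,0,0,0,30],
  [-4,0,-20,0,0,0,30],
  [-6,0,-30,0,0,0,30],
  [0,0,0,0,0,0,30],
])

```text
t: 52.35
position: [604.9, 82.4, 297.6]
orientation: [2.293, 1.937, -0.221]
contact_force: [-0.4, -0.7, -0.5]
finger_gap: 30.2
finger_force: 0.0
```

```bash
python3 bz.py; python3 - <<'E'
from plan import *
p,M=cur(); plan([(p+[-60,-90,60],M,50)],vmax=40)
E
```

```text
[604.4  82.  296.1] [-0.6 -0.1 -0.1]
top z 71.42644032743877 u [62.4 97.1] x [-7.1  8.1]
disc z 57.664734654793776
needle (np.int64(1723), np.float64(5.08), np.float64(4.7), np.float64(13.0)) (np.int64(8), np.float64(4.74), np.float64(4.79), np.float64(11.1))
[[-27.2,-11,-9.8,0,0,0,50],[-27.2,-11,-9.8,0,0,0,50],[-27.1,-11,-9.8,0,0,0,50],[-27.2,-11,-9.9,0,0,0,50]]
```

>>> arm_command([
  [-27.2,-11,-9.8,0,0,0,50],
  [-27.2,-11,-9.8,0,0,0,50],
  [-27.1,-11,-9.8,0,0,0,50],
  [-27.2,-11,-9.9,0,0,0,50],
  [0,0,0,0,0,0,50],
  [0,0,0,0,0,0,50],
])

```text
t: 53.2
position: [544.3, -7.8, 353.6]
orientation: [2.294, 1.94, -0.23]
contact_force: [0.2, 0.2, 0.3]
finger_gap: 50.0
finger_force: 0.0
```

```bash
python3 - <<'E'
from needle import *
f=grab('wrist','w12.png'); print(needle('top'),needle('side')); s=ctrl.read_state(); print(s['t'],s['contact_force'])
P=cloud(f); Q=P[(P[...,2]>92)&(P[...,2]<102)&(np.hypot(P[...,0]-585,P[...,1]+31)<90)]
if len(Q): m=(Q.min(0)+Q.max(0))/2; print('crank',m,np.rad2deg(np.arctan2(m[1]-AX[1],m[0]-AX[0]))%360)
t=grab('top'); P=cloud(t); m=(P[...,2]>14)&(P[...,2]<40)&(P[...,1]<-195)&(P[...,0]>520)&(P[...,0]<670)&(P[...,1]>-330)
print('tray',[x[0] for x in rects(m,24,t,20)])
E
```

```text
(np.int64(9), np.float64(4.74), np.float64(4.75), np.float64(12.0)) (np.int64(14), np.float64(4.98), np.float64(4.78), np.float64(11.6))
53.35 [-0.2  0.3  0.4]
crank [521.1 -52.5  96.9] 199.25125514928314
tray [array([ 633.2, -228. ]), array([ 634.8, -292.4]), array([ 563.5, -299.1])]
```

View pics/w12.png

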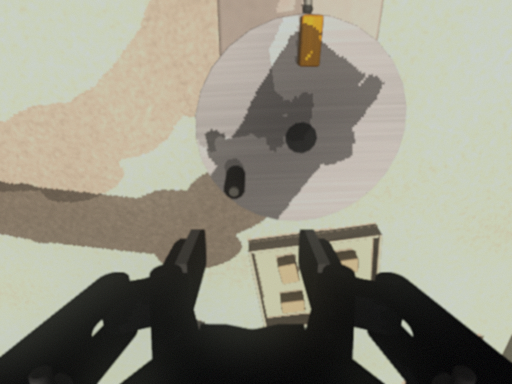

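The view shows the bar at (311,41), flat and pointing at the plunger at (307,7), and the crank at (234,180). The tray blocks in view are undisturbed. Handing in.

```bash
python3 -c "
from cell import workorder
print(workorder.close_job())"
```

```text
the job is handed in; nothing more can be done
None
```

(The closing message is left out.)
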